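Make up the register bar and pin it

TASK

Pull the parts drawer right out to its stop, and slide the loose register block along the bed until it butts flush against the fixed block, square and in line with it. Put every register pin that is in the drawer's rack into the hole framed in its own colour, pushed fully home, then shut the drawer completely. Leave the other things on the table where they are, and at the end the block must still be flush.

Things in the scene. Friction and masses are not known exactly. Their poses are not given: they have to be found in the camera images.
- bed: Fixed black steel register bed, 170 (x) x 320 (y) x 6 mm. Origin: centre of its underside, on the table. Fixed on it, centred at bed x = 0, y = +100 mm, an aluminium block 50 (x) x 90 (y) x 36 mm high (z 6 to 42 mm) with two pin holes in its top. A small red knob under 35 mm high beside it at bed x = +60 mm.
- joint_face (a point): Lower edge centre of the fixed block's free end face, which looks to bed -y (bed x = 0, y = +55 mm, z = 6 mm). Axes parallel to the bed's. The loose block is to meet this face.
- block: Loose aluminium register block, 50 (x) x 90 (y) x 36 mm high, 0.3 to 0.6 kg, of the same section as the fixed block, lying on the bed on the -y side of it, a gap of about 20 to 60 mm away and slightly askew. Origin: centre of its underside; z up. Its +y end is to meet the fixed block. Two pin holes in its top.
- block_face (a point): Lower edge centre of the loose block's +y end face (block x = 0, y = +45 mm, z = 0), axes parallel to the block's.
- drawer (a joint): How far the cabinet's drawer is out, m: 0 = fully in, 0.145 = out against its stop. It slides along the cabinet's -x, stays where left, about 2 N of friction. At the start it is fully in.
- cabinet: Fixed blue one-drawer parts cabinet, 230 mm wide, 106 high. Its x axis points from front to back; origin on the table, 80 mm in front of the drawer's front face when shut (the case stands from x = 94 to 300 mm). Grey drawer front 230 wide, 14 thick, from 13 to 91 mm above the table. A jar stands on its top.
- rack (a point): Centre of the top of the black pin rack in the drawer, 51 mm above the table, 75 mm behind the drawer's front face; moves with the drawer, axes parallel to the cabinet's. Rack 50 x 186 mm, four holes in a row along y at -67.5, -22.5, 22.5, 67.5 mm. The drawer's side walls reach 59 mm above the table, 100 mm either side.
- handle (a point): Middle of the drawer's bar handle: steel bar 10 mm in diameter, 90 mm long along the cabinet's y, 42 mm in front of the drawer's front face, 75 mm above the table. Axes parallel to the cabinet's. Moves with the drawer.
- pin_red: Loose register pin, may be absent: steel shank 8 mm in diameter, 30 long, chamfered foot; on it a red cylindrical head 20 mm in diameter, 30 high; 40 g. Origin: centre of the foot; z up along the pin. At the start it hangs upright by its head in a hole of the drawer's rack, head 51 to 81 mm above the table. Home in a block, its head rests on the block's top.
- hole_red (a point): Centre of the mouth, at the block's top face, of the blind hole framed by a red square, in the fixed block, the one farther from the loose block. Hole 9.5 mm in diameter with a 1.5 mm chamfer, 32 mm deep, straight down, 45 mm from its neighbour in the same block; z up.
- pin_yellow: Loose register pin, may be absent: steel shank 8 mm in diameter, 30 long, chamfered foot; on it a yellow cylindrical head 20 mm in diameter, 30 high; 40 g. Origin: centre of the foot; z up along the pin. At the start it hangs upright by its head in a hole of the drawer's rack, head 51 to 81 mm above the table. Home in a block, its head rests on the block's top.
- hole_yellow (a point): Centre of the mouth, at the block's top face, of the blind hole framed by a yellow square, in the fixed block, the one nearer the loose block. Hole 9.5 mm in diameter with a 1.5 mm chamfer, 32 mm deep, straight down, 45 mm from its neighbour in the same block; z up.
- pin_blue: Loose register pin, may be absent: steel shank 8 mm in diameter, 30 long, chamfered foot; on it a blue cylindrical head 20 mm in diameter, 30 high; 40 g. Origin: centre of the foot; z up along the pin. At the start it hangs upright by its head in a hole of the drawer's rack, head 51 to 81 mm above the table. Home in a block, its head rests on the block's top.
- hole_blue (a point): Centre of the mouth, at the block's top face, of the blind hole framed by a blue square, in the loose block, the one nearer the fixed block. Hole 9.5 mm in diameter with a 1.5 mm chamfer, 32 mm deep, straight down, 45 mm from its neighbour in the same block; z up.
- pin_green: Loose register pin, may be absent: steel shank 8 mm in diameter, 30 long, chamfered foot; on it a green cylindrical head 20 mm in diameter, 30 high; 40 g. Origin: centre of the foot; z up along the pin. At the start it hangs upright by its head in a hole of the drawer's rack, head 51 to 81 mm above the table. Home in a block, its head rests on the block's top.
- hole_green (a point): Centre of the mouth, at the block's top face, of the blind hole framed by a green square, in the loose block, the one farther from the fixed block. Hole 9.5 mm in diameter with a 1.5 mm chamfer, 32 mm deep, straight down, 45 mm from its neighbour in the same block; z up.
- ink_white: Ink can, 68 mm in diameter, 75 mm high, bystander. Origin: centre of its underside.
- tape: Cardboard core ring 84 mm in diameter, 22 mm high, bystander. Origin: centre of its underside.
- ink_red: Ink jar 60 mm in diameter, 65 mm high, standing on the cabinet, bystander. Origin: centre of its underside.
- squeegee: Squeegee with wooden handle, 260 mm long along its x, lying flat, bystander. Origin: about the middle, on the table.
- spatula: Ink spatula lying along its x, bystander. Origin: on its underside.
- screwdriver: Screwdriver lying along its x, bystander. Origin: on its underside.
- mug: Blue mug, 80 mm in diameter, 90 mm high, bystander. Origin: centre of its underside.

How it is judged:
By the outcome, as a careful person would: the job done as asked, in the order asked, and still so for the second after the job is handed in, with the robot touching nothing.
Of pin_red, pin_yellow, pin_blue, pin_green only 3 to 4 are there at a start; the rules pass over those that are not, and their reading is None.
At some moment in a run one of block may be knocked a few centimetres aside while the robot is not near it.
It also fails if it takes over 210 s, if anything falls off the work surface, if the arm or the gripper's body presses on something with over 40 N, if the wrist force passes 120 N, or if a joint passes its speed limit or range.

ROBOT

A 7-joint arm with a two-finger parallel gripper is mounted at the origin on the work surface. World frame = base frame: x ahead of the robot, y to its left, z up, the work surface at z = 0. Lengths are in mm, angles in rad, forces in N, time in s.
With the tool pointing down it reaches from about 425 to 875 mm from the base axis. Payload 8.4 kg.
Tool frame: the origin (TCP) lies between the finger pads; the fingertips stand 8 mm ahead of it and the grasp point (between the pads) lies 11 mm behind it (r.tip_extent is the distance from the TCP to the fingertips, in mm); z points along the fingers, y is the line along which they close (so a half turn about z gives the same grasp; the last joint's range is limited). The gripper opens to 87 mm and grips with 3 to 60 N. Pads are 19 mm wide; open, the fingers measure 117 mm over their backs; the gripper's body (75 mm by 190 mm) begins 51 mm behind the grasp point.
Start: joints at [-1.434, 0.333, 0.04, 1.465, -0.013, 1.343, -0.059], TCP at [151.857, 631.984, 230.546] pointing down, gripper open.
Joint ranges: [-2.58, 2.58], [-0.38, 2.09], [-1.3, 1.39], [0.25, 2.4], [-1.5, 4.64], [0.08, 2.09], [-2.65, 2.65]. Speed limits (rad/s): [2.22, 2.22, 2.79, 2.79, 3.14, 3.14, 3.14].

INTERFACE

Orientations are given as a unit quaternion [w, x, y, z].
In Python, from workcell import r gives the robot as it stands.
- The arm moves only by the shell command python3 -m handwheel 'ROWS'. ROWS is JSON, a list that holds one entry, the list of rows, each a list of 7 numbers: the turn, a rotation vector about the tool's x, y, z in rad, then the shift along the tool's x, y, z in m, then the closure, from 0 (fully open) to 1 (shut). In form: [[[rx, ry, rz, dx, dy, dz, claw], ...]]. A call has exactly 8 rows; each row shifts and turns the commanded pose from where the row before left it, along the tool's axes as they then stand; what a row does not reach is not made up. A row lasts 1/12 s, in which the tool goes at most 41.7 mm and 7.16 degrees, less where a joint would pass 70% of its speed; a pose out of reach is approached as far as the arm can. A call is refused whole if a number of a shift passes 0.0417 or a number of a turn 0.125, either way. A call with a gripper value outside its range is refused whole. The fingers move at their own pace and stop on an object; the grip force is fixed at half the most. Time passes only in rows, so rows that do not move let the fingers close, or fill a call up. It gives the time, the measured TCP pose, the force, the opening and the grip force at its end, in the units of the state.
- r.observe(): the state, without advancing time (a new reading comes with each control period).
- r.camera(name): name is "scene" or "top" or "wrist"; returns the picture (480x640x3 uint8, red, green, blue); there is no depth.
- r.calibration(name): a dict with "intrinsics" (3x3 intrinsics, pixels), "R" (3x3) and "t" (3): a world point X has camera coordinates R X + t. Camera axes: x right, y down, z forward; pixel columns grow to the right and rows downward; lengths in mm; the calibration is good to about 2 mm. The wrist camera is an equidistant fisheye: a pixel r from the principal point sees the ray r / f radians off the axis. A picture is of the moment at which its call begins: read the wrist's pose just before it. calibration takes no time and is no camera call; for the wrist camera it gives the pose at the moment of the call.
- r.job_done(): hands the job in; it is judged then, once.
The state is a dict: "time": time; "qpos": joint angles; "joint_vel": joint speeds; "effort": joint torques, N m; "ee_pos": TCP position; "eef_rot": TCP orientation; "contact_force": force on the tool from outside, world axes, zero at the start; "torque": the same for the moment, N m; "width": finger opening in mm; "gripper_force": force on a finger pad.
Only numpy, scipy, OpenCV 4.12 (cv2) and the standard library are available. Lean on these libraries where they do the work, as an engineer would, in place of code of your own. Each camera call takes 0.05 s, during which the arm holds its last target. There are 200 camera calls.

## Working session

There is one attempt and no reset: what is moved stays moved. The work goes in short steps, Python scripts to look and compute and a shell command to move; the robot and the scene stay as the last step left them, time stands still between calls to the robot, and variables do not carry over. Pictures are saved under pics/ and viewed, at most 14 in all, crops included, and the job is handed in when it is done.

```bash
ls; mkdir -p pics; python3 - <<'E'
from workcell import r
import cv2
s=r.observe();print({k:s[k] for k in("time","ee_pos","eef_rot","width","contact_force")})
for n in("scene","top","wrist"):
    im=r.camera(n);cv2.imwrite(f"pics/{n}0.png",im[:,:,::-1]);c=r.calibration(n);print(n,c)
E
```

```text
pics
{'time': 0.0, 'ee_pos': array([151.75664907, 631.54654364, 229.64788085]), 'eef_rot': array([-3.31075642e-05,  1.17614188e-01,  9.93059022e-01, -8.25436465e-04]), 'width': 87.32587603339908, 'contact_force': array([ 0.58920623, -0.11440768, -0.23192274])}
scene {'intrinsics': array([[478.71863273,   0.        , 318.92188811],
       [  0.        , 478.71863273, 244.16402062],
       [  0.        ,   0.        ,   1.        ]]), 'R': array([[-0.89763963,  0.44049752, -0.01431883],
       [ 0.37398349,  0.74410372, -0.55357565],
       [-0.23319401, -0.50226644, -0.83267579]]), 't': array([ 535.50845118, -146.33694239, 1450.04052688])}
top {'intrinsics': array([[555.17577976,   0.        , 319.16568419],
       [  0.        , 555.17577976, 248.42802572],
       [  0.        ,   0.        ,   1.        ]]), 'R': array([[-0.00602167, -0.99991822,  0.01128198],
       [-0.99800689,  0.00530067, -0.06288208],
       [ 0.06281713, -0.01163815, -0.99795719]]), 't': array([ -40.25596183,  559.65634799, 1744.10948044])}
wrist {'intrinsics': array([[371.64829954,   0.        , 319.82832753],
       [  0.        , 371.64829954, 243.28077969],
       [  0.        ,   0.        ,   1.        ]]), 'R': array([[ 2.34612159e-01,  9.72088970e-01, -4.11723054e-04],
       [ 9.27464931e-01, -2.23715323e-01,  2.99600161e-01],
       [ 2.91145903e-01, -7.06716993e-02, -9.54064764e-01]]), 't': array([-649.61647283,  -35.57597223,  390.38835147])}
```

View pics/scene0.png

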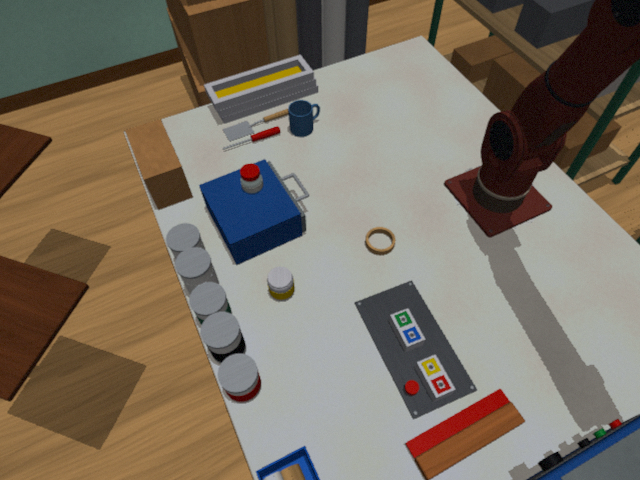

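View pics/top0.png

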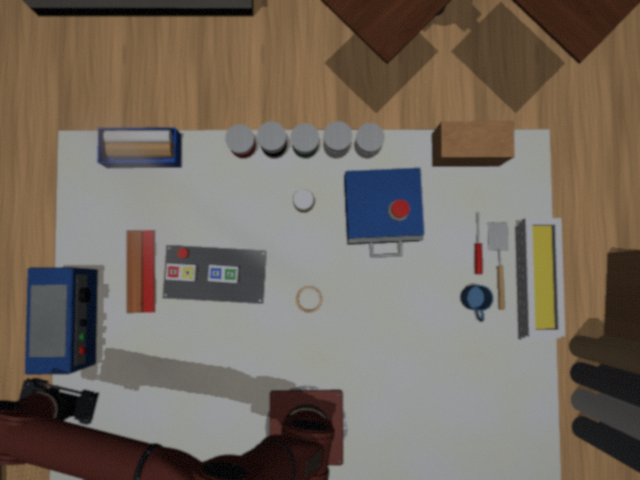

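The scene view shows the cabinet (blue, ~250,210) with its handle facing the robot at ~(298,188), and the bed (~415,350) with the colour-framed holes. The top view shows the handle bar at ~(386,254), bed corners ~(167,246)–(265,302), fixed block at ~(181,272), loose block at ~(223,274) and the tape at (309,298).

```bash
cat > h.py <<'E'
from workcell import r
import cv2, numpy as np
from scipy.spatial.transform import Rotation as Ro
def ray(c,uv,fish):
    K=c["intrinsics"];d=np.array([(uv[0]-K[0,2])/K[0,0],(uv[1]-K[1,2])/K[1,1]])
    if fish:
        t=np.hypot(*d);v=np.r_[d/max(t,1e-9)*np.sin(t),np.cos(t)]
    else: v=np.r_[d,1]
    R,T=np.array(c["R"]),np.array(c["t"]);v=R.T@v
    return -R.T@T, v/np.linalg.norm(v)
def plane(c,uv,z,fish=False):
    o,v=ray(c,uv,fish);return o+v*(z-o[2])/v[2]
def meet(rays):
    A=np.zeros((3,3));b=np.zeros(3)
    for o,v in rays:
        P=np.eye(3)-np.outer(v,v);A+=P;b+=P@o
    X=np.linalg.solve(A,b)
    return X,[float(np.linalg.norm(np.cross(X-o,v))) for o,v in rays]
def proj(c,X,fish=False):
    p=np.array(c["R"])@X+np.array(c["t"]);K=c["intrinsics"]
    if fish:
        q=p[:2]/np.hypot(*p[:2])*np.arctan2(np.hypot(*p[:2]),p[2])
    else:q=p[:2]/p[2]
    return q*K[0,0]+[K[0,2],K[1,2]]
HUE={"red":[(0,8),(172,180)],"yellow":[(22,36)],"green":[(45,85)],"blue":[(100,128)]}
def blobs(im,col,amin=12,roi=None,smin=110,vmin=60):
    hsv=cv2.cvtColor(im,cv2.COLOR_RGB2HSV);m=np.zeros(im.shape[:2],np.uint8)
    for a,b in HUE[col]: m|=cv2.inRange(hsv,(a,smin,vmin),(b,255,255))
    if roi: k=np.zeros_like(m);k[roi[1]:roi[3],roi[0]:roi[2]]=1;m*=k
    out=[]
    for c in cv2.findContours(m,cv2.RETR_EXTERNAL,cv2.CHAIN_APPROX_NONE)[0]:
        a=cv2.contourArea(c)
        if a>=amin: (x,y),wh,an=cv2.minAreaRect(c);out.append((round(x,1),round(y,1),round(a),np.round(wh,1).tolist(),round(an,1)))
    return sorted(out,key=lambda t:-t[2])
def snap(n,cam="wrist"):
    c=r.calibration(cam);im=r.camera(cam);cv2.imwrite(f"pics/{n}.png",im[:,:,::-1]);return c,im
def toolmove(X,yaw=None):
    "shift in tool axes (mm) and turn about tool z to reach TCP X with tool-y yaw (mod pi)"
    s=r.observe();q=s["eef_rot"];R=Ro.from_quat([q[1],q[2],q[3],q[0]]).as_matrix()
    d=R.T@(np.array(X)-s["ee_pos"]);y=np.arctan2(R[1,1],R[0,1])
    print("tcp",s["ee_pos"].round(1),"yaw_y",round(y,3),"tilt",np.round(R[:2,2],4),"shift",d.round(1),end=" ")
    if yaw is not None: print("turn z",round(-((yaw-y+np.pi/2)%np.pi-np.pi/2),3),end="")
    print()
E
python3 - <<'E'
from h import *
T=r.calibration("top");S=r.calibration("scene")
ti=cv2.imread("pics/top0.png")[:,:,::-1].copy();si=cv2.imread("pics/scene0.png")[:,:,::-1].copy()
for col in HUE:
    a=blobs(ti,col,4,(160,240,270,305));b=blobs(si,col,4,(350,280,480,420));print(col,a,b)
    if a and b and col!="red":
        print(meet([ray(T,a[0][:2],0),ray(S,b[0][:2],0)]), plane(T,a[0][:2],42))
print("bed",[plane(T,p,6).round(0) for p in((167,246),(266,250),(263,303),(164,299))])
print("handle",[plane(T,p,75).round(0) for p in((371,254),(401,253))])
print("cab",[plane(T,p,106).round(0) for p in((345,171),(420,168),(424,238),(348,240))])
print("tape",plane(T,(309,298),22).round(0),"can",plane(T,(303,200),75).round(0))
E
```

```text
red [(183.0, 252.5, 73, [9.0, 10.0], 90.0), (173.0, 271.5, 70, [9.0, 8.0], 90.0)] [(463.0, 410.0, 294, [18.0, 32.0], 90.0), (440.6, 383.7, 180, [15.2, 13.9], 63.4), (411.7, 386.9, 154, [14.8, 13.9], 63.4)]
yellow [(187.5, 269.0, 8, [2.0, 7.0], 90.0)] [(430.6, 366.5, 174, [15.3, 13.4], 60.3)]
(array([492.76418913, 367.41636075,  53.02873457]), [3.780727655887197, 3.7807276558869813]) [495.8802428  367.32875251  42.        ]
green [] [(403.0, 318.5, 132, [12.4, 13.0], 68.2)]
blue [(215.5, 272.5, 70, [9.0, 9.0], 0.0)] [(411.5, 334.5, 152, [13.9, 13.0], 63.4)]
(array([484.06394853, 280.18291279,  44.11175838]), [0.4849565902790043, 0.48495659027896415]) [484.48240835 280.24108476  42.        ]
bed [array([570., 441.,   6.]), array([556., 126.,   6.]), array([388., 136.,   6.]), array([402., 449.,   6.])]
handle [array([ 538., -202.,   75.]), array([ 540., -294.,   75.])]
cab [array([ 790., -122.,  106.]), array([ 798., -351.,  106.]), array([ 584., -360.,  106.]), array([ 579., -130.,  106.])]
tape [403. -10.  22.] can [706.   6.  75.]
```

```bash
python3 - <<'E'
import cv2
t=cv2.imread("pics/top0.png");cv2.imwrite("pics/mix.png",cv2.vconcat([cv2.resize(t[150:270,320:440],(560,280)) if 0 else cv2.resize(t[160:270,330:440],(300,300)),cv2.resize(t[235:310,155:275],(300,188))])) 
w=cv2.imread("pics/mix.png")
E
```

```text
(no output)
```

View pics/mix.png

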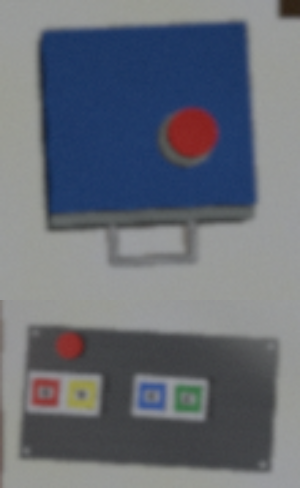

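Cabinet yaw is about +0.025, handle at (539,−248); bed yaw is about −0.044. I turn the tool so its y points along world x and pass over the bed for a close look.

```bash
python3 -m handwheel '[[[0,0,0.115,0,0,0,0],[0,0,0.115,0,0,0,0],[0,0,0.115,0,0,0,0],[0,0,0.115,0,0,0,0],[0,0,0.115,0,0,0,0],[0,0,0.115,0,0,0,0],[0,0,0.115,0,0,0,0],[0,0,0.115,0,0,0,0]]]'
python3 -m handwheel '[[[0,0,0.115,0,0,0,0],[0,0,0.115,0,0,0,0],[0,0,0.115,0,0,0,0],[0,0,0.113,0,0,0,0],[0,0,0,-0.029,0.029,-0.002,0],[0,0,0,-0.029,0.029,-0.002,0],[0,0,0,-0.029,0.029,-0.002,0],[0,0,0,-0.029,0.029,-0.002,0]]]'
python3 -m handwheel '[[[0,0,0,-0.029,0.029,-0.002,0],[0,0,0,-0.029,0.029,-0.002,0],[0,0,0,-0.029,0.029,-0.002,0],[0,0,0,-0.029,0.029,-0.002,0],[0,0,0,-0.029,0.029,-0.002,0],[0,0,0,-0.029,0.029,-0.002,0],[0,0,0,-0.029,0.029,-0.002,0],[0,0,0,-0.029,0.029,-0.002,0]]]'
python3 - <<'E'
from h import *
c,im=snap("w1");toolmove((480,270,250),-.044)
for k in HUE:
    print(k,[(b[:4],plane(c,b[:2],42,True).round(1)) for b in blobs(im,k,30)[:4]])
E
```

```text
time: 0.82
ee_pos: [151.8, 631.8, 230.2]
eef_rot: [0.0, 0.549, 0.836, -0.0]
contact_force: [0.1, 0.4, 1.0]
width: 87.0
gripper_force: 0.0
time: 1.48
ee_pos: [263.6, 509.5, 238.3]
eef_rot: [0.0, 0.722, 0.692, -0.0]
contact_force: [1.1, 0.9, 0.3]
width: 87.5
gripper_force: 0.0
time: 2.15
ee_pos: [485.5, 267.6, 254.7]
eef_rot: [-0.0, 0.722, 0.692, 0.0]
contact_force: [0.8, 0.7, -0.6]
width: 87.4
gripper_force: 0.0
tcp [491.2 259.5 255.5] yaw_y -0.052 tilt [ 0.0035 -0.0021] shift [  9.9 -11.7   5.4] turn z -0.008
red [((320.0, 15.0, 4460, [30.0, 240.0]), array([494.8, 467.7,  42. ])), ((610.1, 253.8, 1054, [32.3, 58.8]), array([868.1, 204.3,  42. ])), ((379.0, 97.5, 878, [37.5, 30.4]), array([548.4, 381.5,  42. ])), ((320.5, 72.0, 762, [31.0, 30.0]), array([492.7, 408.3,  42. ]))]
yellow [((320.0, 117.3, 786, [31.1, 30.7]), array([490.2, 363.3,  42. ]))]
green [((319.5, 247.0, 582, [24.0, 25.0]), array([483.9, 231.9,  42. ]))]
blue [((608.2, 55.0, 3976, [114.1, 54.8]), array([843.1, 458.6,  42. ])), ((320.9, 204.9, 691, [27.4, 27.3]), array([487.3, 276.1,  42. ]))]
```

View pics/w1.png

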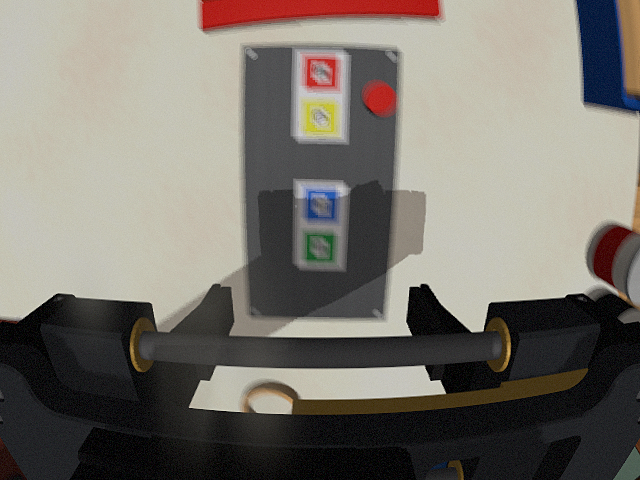

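The wrist view shows red (320,72), yellow (320,117), blue (321,205), green (320,247). The gap is about 42 mm and the loose block is askew about −0.02 rad relative to the fixed one. Next is the handle.

```bash
python3 -m handwheel '[[[0,0,-0.077,0,0,0,0],[0,0,0,-0.039,0.001,0.005,0],[0,0,0,-0.039,0.001,0.005,0],[0,0,0,-0.039,0.001,0.005,0],[0,0,0,-0.039,0.001,0.005,0],[0,0,0,-0.039,0.001,0.005,0],[0,0,0,-0.039,0.001,0.005,0],[0,0,0,-0.039,0.001,0.005,0]]]'
python3 -m handwheel '[[[0,0,0,-0.039,0.001,0.005,0],[0,0,0,-0.039,0.001,0.005,0],[0,0,0,-0.039,0.001,0.005,0],[0,0,0,-0.039,0.001,0.005,0],[0,0,0,-0.039,0.001,0.005,0],[0,0,0,-0.039,0.001,0.005,0],[0,0,0,0,0,0,0],[0,0,0,0,0,0,0]]]'
python3 - <<'E'
from h import *
c,im=snap("w2");toolmove((514,-248,66),.025)
E
```

```text
time: 2.87
ee_pos: [500.4, -4.9, 219.4]
eef_rot: [-0.0, 0.695, 0.719, 0.0]
contact_force: [0.7, 0.6, -0.0]
width: 87.0
gripper_force: 0.0
time: 3.53
ee_pos: [513.5, -239.8, 189.0]
eef_rot: [-0.0, 0.697, 0.717, -0.001]
contact_force: [-0.0, 0.9, -0.4]
width: 87.3
gripper_force: 0.0
tcp [ 514.3 -237.6  189.1] yaw_y 0.032 tilt [-0.0013 -0.0003] shift [-10.4  -0.4 123.1] turn z 0.007
```

View pics/w2.png

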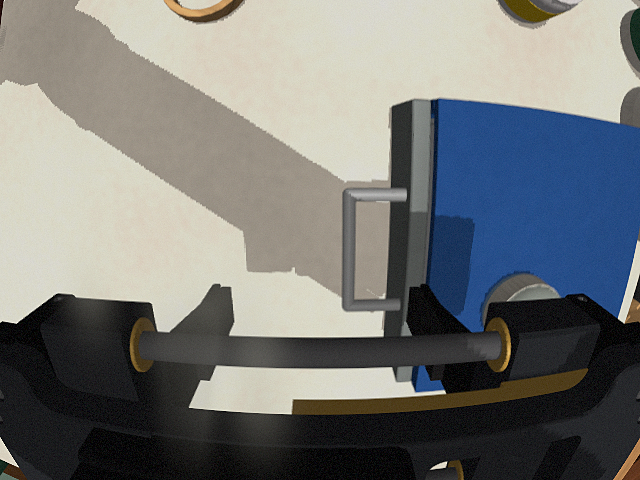

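Bar runs from ~(349,192) to (348,306), with the drawer front's top edge at u≈411. I check the bar height against the earlier top view and get the offsets.

```bash
python3 - <<'E'
from h import *
c=r.calibration("wrist");T=r.calibration("top")
for p in((349,192),(348.5,249),(348,306)):print(plane(c,p,75,True).round(1))
print(meet([ray(c,(348.5,249),1),ray(T,(386,253.5),0)]))
print("front top edge",plane(c,(413,100),91,True).round(1),plane(c,(412,249),91,True).round(1),"case",plane(c,(433,100),106,True),plane(c,(429,230),106,True))
print("jar",plane(T,(400,209),171))
E
```

```text
[ 534.5 -198.8   75. ]
[ 536.3 -242.4   75. ]
[ 538.7 -290.7   75. ]
(array([ 539.92060404, -252.24486385,   44.51426528]), [0.8277034160159769, 0.827703416015961])
front top edge [ 574.  -130.4   91. ] [ 581.3 -235.9   91. ] case [ 583.68215563 -130.52708341  106.        ] [ 587.83063658 -217.1820113   106.        ]
jar [ 663.68889451 -277.98496046  171.        ]
```

```bash
python3 -m handwheel '[[[0,0,-0.013,-0.006,-0.005,0,0],[0,0,0,0,0,0.018,0],[0,0,0,0,0,0.021,0],[0,0,0,0,0,0.021,0],[0,0,0,0,0,0.021,0],[0,0,0,0,0,0.021,0],[0,0,0,0,0,0.021,0],[0,0,0,0,0,0,0]]]'
python3 -m handwheel '[[[0,0,0,0,-0.008,0,0],[0,0,0,0,-0.010,0,0],[0,0,0,0,-0.014,0,0],[0,0,0,0,-0.014,0,0],[0,0,0,0,-0.014,0,0],[0,0,0,0,-0.014,0,0],[0,0,0,0,-0.014,0,0],[0,0,0,0,-0.014,0,0]]]'
```

```text
time: 4.25
ee_pos: [508.3, -240.2, 63.4]
eef_rot: [-0.002, 0.689, 0.725, -0.001]
contact_force: [-1.4, -0.3, 0.2]
width: 87.2
gripper_force: 0.0
time: 4.92
ee_pos: [408.2, -247.6, 67.9]
eef_rot: [0.001, 0.69, 0.724, 0.002]
contact_force: [2.6, 1.8, 2.7]
width: 86.8
gripper_force: 1.3
```

```bash
python3 -m handwheel '[[[0,0,0,0,-0.010,0,0],[0,0,0,0,-0.010,0,0],[0,0,0,0,-0.010,0,0],[0,0,0,0,-0.008,0,0],[0,0,0,0,-0.006,0,0],[0,0,0,0,-0.003,0,0],[0,0,0,0,-0.003,0,0],[0,0,0,0,-0.002,0,0]]]'
python3 -m handwheel '[[[0,0,0,0,-0.002,0,0],[0,0,0,0,-0.002,0,0],[0,0,0,0,-0.002,0,0],[0,0,0,0,-0.002,0,0],[0,0,0,0,0,0,0],[0,0,0,0,0,0,0],[0,0,0,0,0,0,0],[0,0,0,0,0,0,0]]]'
```

```text
time: 5.58
ee_pos: [356.3, -250.5, 66.8]
eef_rot: [0.0, 0.69, 0.724, 0.0]
contact_force: [1.7, 0.1, 1.7]
width: 87.1
gripper_force: 1.0
time: 6.25
ee_pos: [351.1, -250.7, 67.1]
eef_rot: [0.003, 0.69, 0.724, 0.001]
contact_force: [17.3, 0.2, -12.5]
width: 87.0
gripper_force: 8.4
```

Drawer is on its stop. Back off slightly, lift, and look at the rack.

```bash
python3 -m handwheel '[[[0,0,0,0,0.006,0,0],[0,0,0,0,0.000,-0.015,0],[0,0,0,0,0,-0.03,0],[0,0,0,0,0,-0.03,0],[0,0,0,0,0,-0.03,0],[0,0,0,0,0,-0.03,0],[0,0,0,0.0,0.035,-0.01,0],[0,0,0,0.0,0.035,0,0]]]'
python3 -m handwheel '[[[0,0,0,0.005,0.02,0,0],[0,0,0,0.005,0.02,0,0],[0,0,0,0.005,0.02,0,0],[0,0,0,0.005,0.02,0,0],[0,0,0,0,0,0,0],[0,0,0,0,0,0,0],[0,0,0,0,0,0,0],[0,0,0,0,0,0,0]]]'
python3 - <<'E'
from h import *
c,im=snap("w3");toolmove((508,-246,66),.045)
for k in HUE:
    print(k,[(b[:4],plane(c,b[:2],81,True).round(1)) for b in blobs(im,k,60)[:4]])
E
```

```text
time: 6.92
ee_pos: [425.5, -248.0, 215.5]
eef_rot: [0.002, 0.691, 0.723, 0.005]
contact_force: [0.5, 1.1, -0.4]
width: 87.1
gripper_force: 0.0
time: 7.58
ee_pos: [501.9, -224.0, 211.4]
eef_rot: [-0.0, 0.691, 0.723, -0.0]
contact_force: [-0.2, -1.3, 0.2]
width: 87.3
gripper_force: 0.0
tcp [ 502.1 -223.9  211.6] yaw_y 0.046 tilt [-0.0002  0.0007] shift [-22.4   5.  145.6] turn z 0.001
red [((8.5, 62.0, 1319, [124.0, 17.0]), array([190.3, -58.3,  81. ])), ((326.0, 235.5, 612, [31.0, 24.0]), array([ 507. , -223.4,   81. ]))]
yellow [((524.1, 26.9, 942, [66.8, 27.6]), array([664.1, -33.7,  81. ])), ((325.0, 324.5, 466, [25.0, 22.0]), array([ 510.2, -304. ,   81. ]))]
green [((326.0, 284.5, 574, [22.0, 33.0]), array([ 509.1, -265.7,   81. ]))]
blue [((516.4, 235.1, 31166, [228.1, 201.6]), array([ 674.2, -214.9,   81. ])), ((326.5, 182.0, 551, [28.0, 25.0]), array([ 505.3, -180.7,   81. ])), ((426.5, 377.5, 428, [26.0, 32.9]), array([ 612.9, -363. ,   81. ]))]
```

View pics/w3.png

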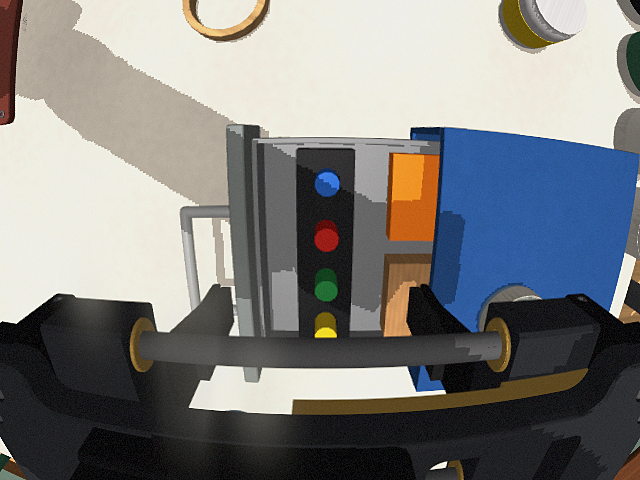

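All four pins are there: blue (327,182), red (326,237), green (326,286), yellow (325,326). Now to the loose block.

```bash
python3 -m handwheel '[[[0,0,0.101,0,0,0,0],[0,0,0,0.04,-0.0035,0,0],[0,0,0,0.04,-0.0035,0,0],[0,0,0,0.04,-0.0035,0,0],[0,0,0,0.04,-0.0035,0,0],[0,0,0,0.04,-0.0035,0,0],[0,0,0,0.04,-0.0035,0,0],[0,0,0,0.04,-0.0035,0,0]]]'
python3 -m handwheel '[[[0,0,0,0.04,-0.0035,0,0],[0,0,0,0.04,-0.0035,0,0],[0,0,0,0.04,-0.0035,0,0],[0,0,0,0.03,-0.0035,0,0],[0,0,0,0.03,-0.0035,0,0],[0,0,0,0,0,0,0],[0,0,0,0,0,0,0],[0,0,0,0,0,0,0]]]'
python3 - <<'E'
from h import *
c,im=snap("w4")
P={}
for k in HUE:
    B=[(b[:4],plane(c,b[:2],42,True).round(1)) for b in blobs(im,k,60)]
    for b in B:
        if 15<min(b[0][3]) and max(b[0][3])<50: print(k,b)
toolmove((486,254,34),-.055)
E
```

```text
time: 8.3
ee_pos: [492.9, 59.0, 212.1]
eef_rot: [-0.0, 0.726, 0.688, 0.001]
contact_force: [0.7, -0.3, 0.6]
width: 86.9
gripper_force: 0.0
time: 8.97
ee_pos: [486.0, 237.0, 211.7]
eef_rot: [0.0, 0.726, 0.687, -0.0]
contact_force: [0.1, -0.7, 0.0]
width: 86.9
gripper_force: 0.0
red ((312.5, 27.5, 1346, [35.0, 39.0]), array([489.9, 411.5,  42. ]))
red ((379.5, 57.0, 970, [34.0, 35.0]), array([545.7, 382.6,  42. ]))
yellow ((311.5, 77.0, 1422, [38.0, 39.0]), array([486.6, 366.6,  42. ]))
green ((313.1, 225.8, 1244, [37.1, 35.4]), array([480.3, 235.4,  42. ]))
blue ((314.0, 176.0, 1392, [38.0, 38.0]), array([483.7, 280.2,  42. ]))
tcp [486.2 236.5 211.8] yaw_y -0.056 tilt [0.0001 0.    ] shift [ 17.4  -1.2 177.8] turn z -0.001
```

```bash
python3 -m handwheel '[[[0,0,0.01,0.021,-0.005,0.02,0],[0,0,0,0,0,0.03,0],[0,0,0,0,0,0.03,0],[0,0,0,0,0,0.03,0],[0,0,0,0,0,0.03,0],[0,0,0,0,0,0.03,0],[0,0,0,0,0,0.02,0],[0,0,0,0,0,0,0]]]'
python3 -m handwheel '[[[0,0,0,0,0,0,0.3],[0,0,0,0,0,0,0.35],[0,0,0,0,0,0,0.4],[0,0,0,0,0,0,0.45],[0,0,0,0,0,0,0.5],[0,0,0,0,0,0,0.5],[0,0,0,0,0,0,0.5],[0,0,0,0,0,0,0.5]]]'
python3 - <<'E'
from h import *
c,im=snap("w5")
for k in HUE:
    for b in blobs(im,k,60):
        if 15<min(b[3]) and max(b[3])<110: print(k,b,plane(c,b[:2],42,True).round(1))
toolmove((486,254,20),-.066)
E
```

```text
time: 9.68
ee_pos: [480.1, 256.4, 18.2]
eef_rot: [0.0, 0.73, 0.683, -0.003]
contact_force: [-1.1, -0.4, -0.3]
width: 86.9
gripper_force: 0.0
time: 10.35
ee_pos: [482.2, 259.7, 22.0]
eef_rot: [-0.0, 0.729, 0.684, 0.0]
contact_force: [-1.6, -0.1, 5.9]
width: 49.7
gripper_force: 30.0
red (456.5, 32.0, 4158, [64.0, 79.0], 90.0) [540.5 378.5  42. ]
yellow (312.0, 63.5, 8482, [91.0, 96.0], 90.0) [486.5 366.4  42. ]
green (319.5, 383.5, 1254, [31.0, 75.0], 90.0) [480.5 234.6  42. ]
blue (320.5, 290.5, 6404, [77.0, 87.0], 90.0) [484.  281.1  42. ]
tcp [482.2 259.7  22. ] yaw_y -0.064 tilt [0.0001 0.0005] shift [-5.4  4.2  2. ] turn z 0.002
```

View pics/w5.png

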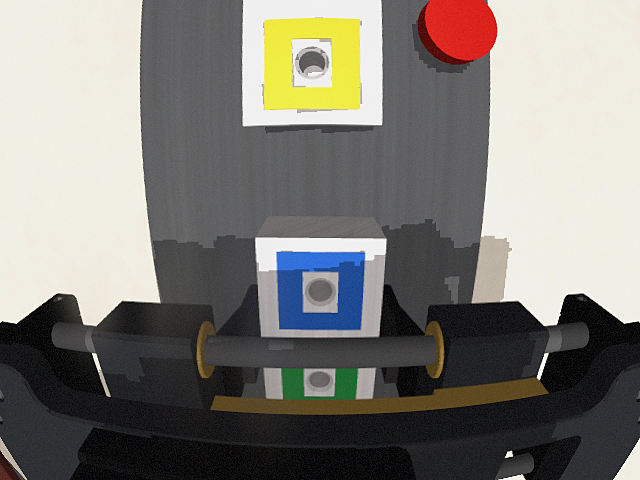

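The block is gripped (width 49.7). Yellow hole ~(312,63), blue hole ~(320,291), fixed end edge at v≈125, loose end edge at v≈238. I fit the block edges in this picture.

```bash
cat > edges.py <<'E'
from h import *
def side(c,im,rows,u0,u1):
    "min channel threshold >130 = white top; returns ray-cast pts of left and right edges"
    g=cv2.cvtColor(im,cv2.COLOR_RGB2GRAY).astype(float);L=[];Rr=[]
    for v in rows:
        row=g[v,u0:u1];w=np.where(row>150)[0]
        if len(w)<20: continue
        L.append(plane(c,(u0+w[0]-.5,v),42,True)[:2]);Rr.append(plane(c,(u0+w[-1]+.5,v),42,True)[:2])
    out=[]
    for P in(np.array(L),np.array(Rr)):
        k=np.polyfit(P[:,1],P[:,0],1);
        e=P[:,0]-np.polyval(k,P[:,1]);P=P[abs(e)<1.0];k=np.polyfit(P[:,1],P[:,0],1);out.append((k,len(P)))
    return out
def end(c,im,cols,v0,v1):
    g=cv2.cvtColor(im,cv2.COLOR_RGB2GRAY).astype(float);P=[]
    for u in cols:
        d=np.diff(cv2.GaussianBlur(g,(3,3),0)[v0:v1,u]);P.append(plane(c,(u,v0+np.argmax(abs(d))+.5),42,True)[:2])
    P=np.array(P);k=np.polyfit(P[:,0],P[:,1],1);e=P[:,1]-np.polyval(k,P[:,0]);P=P[abs(e)<1];k=np.polyfit(P[:,0],P[:,1],1);return k,len(P)
E
python3 - <<'E'
from edges import *
im=cv2.imread("pics/w5.png")[:,:,::-1].copy();c=r.calibration("wrist")
F=side(c,im,range(5,118,3),160,400);B=side(c,im,range(250,325,3),200,400)
for n,S in(("fix",F),("loose",B)):
    for k,m in S: print(n,"yaw",-k[0].round(4),"x@300",np.polyval(k,300).round(2),m)
kf,n=end(c,im,range(250,378,3),110,140);kb,m=end(c,im,range(262,380,3),226,250)
print("end fix slope",kf[0].round(4),np.polyval(kf,485).round(2),n,"loose",kb[0].round(4),np.polyval(kb,485).round(2),m)
print([plane(c,p,42,True).round(1) for p in((312,63),(320,291),(319,380))])
E
```

```text
fix yaw -0.0639 x@300 457.14 38
fix yaw -0.0591 x@300 507.45 38
loose yaw -0.0662 x@300 460.38 25
loose yaw -0.0823 x@300 510.07 25
end fix slope -0.0602 344.57 43 loose -0.0679 302.74 40
[array([486.5, 366.6,  42. ]), array([483.8, 280.9,  42. ]), array([480.5, 236.7,  42. ])]
```

```bash
python3 -m handwheel '[[[0,0,-0.005,0,-0.003,0,0.5],[0,0,0,0.006,0,0,0.5],[0,0,0,0.006,0,0,0.5],[0,0,0,0.006,0,0,0.5],[0,0,0,0.006,0,0,0.5],[0,0,0,0.006,0,0,0.5],[0,0,0,0.003,0,0,0.5],[0,0,0,0,0,0,0.5]]]'
python3 - <<'E'
from edges import *
c,im=snap("w6");toolmove((482,297,20))
np.save("c6.npy",c,allow_pickle=True)
g=cv2.cvtColor(im,cv2.COLOR_RGB2GRAY)
print(g[100:260:4,300].tolist())
E
```

```text
time: 11.07
ee_pos: [481.7, 291.9, 22.0]
eef_rot: [0.001, 0.728, 0.686, -0.0]
contact_force: [-0.3, -3.5, 7.5]
width: 50.0
gripper_force: 30.0
tcp [481.7 291.9  22. ] yaw_y -0.06 tilt [ 0.0008 -0.0008] shift [5.1 0.  2. ] 
[239, 223, 221, 220, 219, 220, 217, 222, 212, 197, 196, 225, 219, 222, 215, 214, 218, 216, 218, 223, 218, 218, 216, 219, 214, 239, 239, 239, 119, 104, 110, 105, 105, 107, 100, 242, 239, 238, 86, 110]
```

View pics/w6.png

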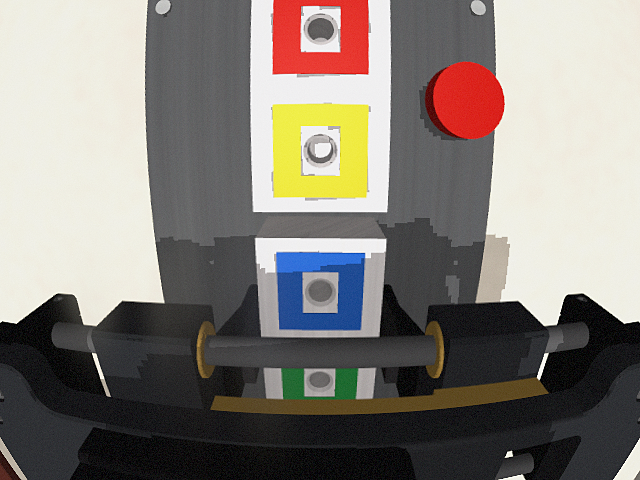

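```bash
python3 - <<'E'
from edges import *
im=cv2.imread("pics/w6.png")[:,:,::-1].copy();c=r.calibration("wrist")
F=side(c,im,range(30,205,3),160,410);B=side(c,im,range(250,325,3),200,400)
for n,S in(("fix",F),("loose",B)):
    for k,m in S: print(n,"yaw",-k[0].round(4),"x@345",np.polyval(k,345).round(2),m)
kf,n=end(c,im,range(258,384,3),200,223);kb,m=end(c,im,range(262,380,3),228,250)
print("end fix slope",kf[0].round(4),np.polyval(kf,485).round(2),n,"loose",kb[0].round(4),np.polyval(kb,485).round(2),m)
E
```

```text
fix yaw -0.063 x@345 459.99 59
fix yaw -0.0633 x@345 509.92 59
loose yaw -0.0582 x@345 460.28 25
loose yaw -0.0737 x@345 510.15 25
end fix slope -0.0611 344.92 42 loose -0.0727 334.82 40
```

```bash
python3 -m handwheel '[[[0,0,-0.005,0,-0.0003,0,0.5],[0,0,0,0.003,0,0,0.5],[0,0,0,0.003,0,0,0.5],[0,0,0,0.002,0,0,0.5],[0,0,0,0.001,0,0,0.5],[0,0,0,0.001,0,0,0.5],[0,0,0,0,0,0,0.5],[0,0,0,0,0,0,0.5]]]'
python3 -m handwheel '[[[0,0,0,0.001,0,0,0.5],[0,0,0,0.001,0,0,0.5],[0,0,0,0.001,0,0,0.5],[0,0,0,0,0,0,0.5],[0,0,0,0,0,0,0.5],[0,0,0,0,0,0,0.5],[0,0,0,0,0,0,0.5],[0,0,0,0,0,0,0.5]]]'
python3 - <<'E'
from h import *
toolmove((482,297,20));print(r.observe()["torque"])
E
```

```text
time: 11.78
ee_pos: [482.0, 300.8, 22.0]
eef_rot: [0.001, 0.726, 0.687, -0.0]
contact_force: [0.2, -7.9, 10.0]
width: 49.7
gripper_force: 30.0
time: 12.45
ee_pos: [482.0, 302.1, 22.0]
eef_rot: [0.001, 0.727, 0.687, -0.001]
contact_force: [-2.2, -13.3, 14.6]
width: 49.7
gripper_force: 30.0
tcp [482.  302.1  22. ] yaw_y -0.056 tilt [-0.0006 -0.0037] shift [-5.1  0.2  2. ] 
[-2.74879197  0.29827978  0.12411273]
```

```bash
python3 -m handwheel '[[[0,0,0,0.001,0,0,0.5],[0,0,0,0.001,0,0,0.5],[0,0,0,0,0,0,0.5],[0,0,0,0,0,0,0.5],[0,0,0,0,0,0,0.4],[0,0,0,0,0,0,0.3],[0,0,0,0,0,0,0.2],[0,0,0,0,0,0,0.1]]]'
python3 -m handwheel '[[[0,0,0,0,0,0,0],[0,0,0,0,0,0,0],[0,0,0,0,0,-0.02,0],[0,0,0,0,0,-0.03,0],[0,0,0,0,0,-0.03,0],[0,0,0,0,0,-0.03,0],[0,0,0,0,0,0,0],[0,0,0,0,0,0,0]]]'
python3 - <<'E'
from edges import *
c,im=snap("w7");toolmove((482,320,20))
for k in HUE:
    for b in blobs(im,k,60):
        if 15<min(b[3]) and max(b[3])<60: print(k,b,plane(c,b[:2],42,True).round(1))
E
```

```text
time: 13.12
ee_pos: [481.1, 308.1, 21.3]
eef_rot: [-0.0, 0.726, 0.688, -0.0]
contact_force: [0.6, 0.6, -0.5]
width: 65.2
gripper_force: 0.0
time: 13.78
ee_pos: [482.4, 308.5, 133.3]
eef_rot: [-0.0, 0.726, 0.688, 0.002]
contact_force: [0.0, -0.1, -0.5]
width: 87.0
gripper_force: 0.0
tcp [481.5 307.9 131.8] yaw_y -0.054 tilt [0.0004 0.0009] shift [ 12.   -0.2 111.8] 
red (320.5, 99.5, 2526, [51.0, 51.0], 90.0) [489.  411.6  42. ]
red (405.5, 135.5, 1642, [46.7, 45.3], 45.0) [543.8 386.1  42. ]
yellow (320.5, 167.0, 2492, [50.0, 51.0], 90.0) [486.5 367.2  42. ]
green (319.0, 291.5, 1789, [41.0, 46.0], 90.0) [480.6 278.6  42. ]
blue (319.5, 232.5, 2234, [47.0, 49.0], 90.0) [483.4 322.6  42. ]
```

View pics/w7.png

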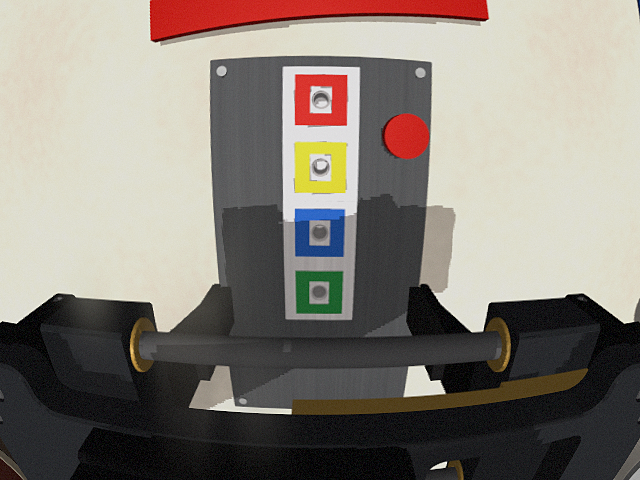

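The blocks appear as one column (red (320,99), yellow (320,167), blue (319,232), green (319,291)) with no visible seam. I check edges numerically.

```bash
python3 - <<'E'
from edges import *
im=cv2.imread("pics/w7.png")[:,:,::-1].copy();c=r.calibration("wrist")
F=side(c,im,range(70,195,2),250,390)
g=cv2.cvtColor(im,cv2.COLOR_RGB2GRAY).astype(float)
def sd(rows,a,b):
    P=[plane(c,(a+np.argmax(abs(np.diff(g[v,a:b])))+.5,v),42,True)[:2] for v in rows];P=np.array(P)
    k=np.polyfit(P[:,1],P[:,0],1);e=P[:,0]-np.polyval(k,P[:,1]);P=P[abs(e)<1];return np.polyfit(P[:,1],P[:,0],1),len(P)
for n,R in(("fix",range(70,196,2)),("loose",range(208,318,2))):
    for a,b in((272,293),(345,368)):
        k,m=sd(R,a,b);print(n,(-k[0]).round(4),np.polyval(k,345).round(2),m)
E
```

```text
fix -0.0634 458.96 63
fix -0.0482 508.84 21
loose -0.0675 459.06 55
loose -0.0682 508.74 55
```

The block is flush and in line within 0.1–0.2 mm. Now a measuring view of the rack from the same relative pose as the hole picture, so camera offset cancels.

```bash
python3 -m handwheel '[[[0,0,-0.1,0,0,-0.02,0],[0,0,0,-0.039,0,-0.02,0],[0,0,0,-0.039,0,0,0],[0,0,0,-0.039,0,0,0],[0,0,0,-0.039,0,0,0],[0,0,0,-0.039,0,0,0],[0,0,0,-0.039,0,0,0],[0,0,0,-0.039,0,0,0]]]'
python3 -m handwheel '[[[0,0,0,-0.039,0,0,0],[0,0,0,-0.039,0,0,0],[0,0,0,-0.039,0,0,0],[0,0,0,-0.039,0,0,0],[0,0,0,-0.039,0,0,0],[0,0,0,-0.039,0,0,0],[0,0,0,-0.039,0,0,0],[0,0,0,-0.039,0,0,0]]]'
python3 -m handwheel '[[[0,0,0,-0.003,0,0,0.5],[0,0,0,0,0,0,0.5],[0,0,0,0,0,0,0.5],[0,0,0,0,0,0,0.5],[0,0,0,0,0,0,0.5],[0,0,0,0,0,0,0.5],[0,0,0,0,0,0,0.5],[0,0,0,0,0,0,0.5]]]'
python3 - <<'E'
from h import *
c,im=snap("w8");toolmove((507,-281,171),.046)
print("cam",(-c["R"].T@c["t"]).round(1))
for k in HUE:
    for b in blobs(im,k,100,(260,60,390,330)):
        print(k,b,plane(c,b[:2],81,True).round(1))
E
```

```text
time: 14.5
ee_pos: [492.9, 35.0, 169.4]
eef_rot: [-0.0, 0.69, 0.723, -0.001]
contact_force: [1.5, 0.2, -0.3]
width: 87.0
gripper_force: 0.0
time: 15.17
ee_pos: [507.7, -276.1, 169.1]
eef_rot: [-0.001, 0.69, 0.723, -0.001]
contact_force: [0.5, 1.1, 0.0]
width: 87.2
gripper_force: 0.0
time: 15.83
ee_pos: [508.8, -277.1, 170.7]
eef_rot: [0.0, 0.69, 0.724, 0.0]
contact_force: [-0.9, -0.1, 0.9]
width: 46.3
gripper_force: 0.0
tcp [ 508.7 -277.3  170.7] yaw_y 0.047 tilt [0.0003 0.0002] shift [-3.6 -1.9 -0.3] turn z 0.001
cam [ 504.9 -194.8  323.7]
red (320.5, 178.5, 736, [33.0, 29.0], 90.0) [ 507.2 -226.    81. ]
yellow (320.0, 296.0, 838, [38.0, 26.0], 90.0) [ 510.8 -310.2   81. ]
green (320.5, 240.0, 777, [27.0, 36.0], 0.0) [ 509.1 -268.1   81. ]
blue (321.0, 112.0, 690, [29.5, 30.4], 63.4) [ 505.5 -182.4   81. ]
```

View pics/w8.png

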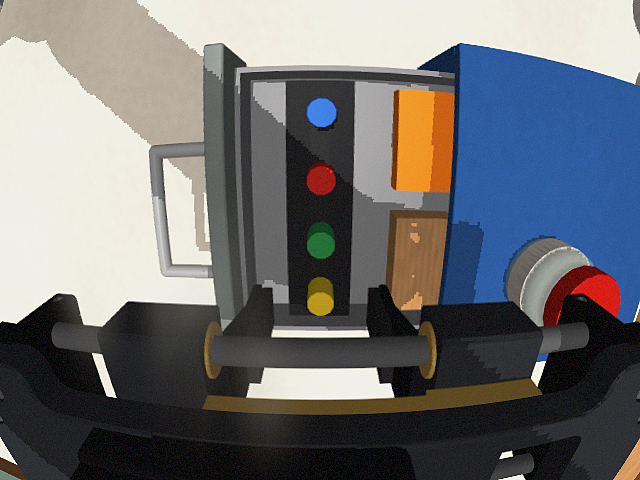

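Heads in view: blue (321,112), red (320,178), green (320,240), yellow (320,296). The far rim of each blob belongs to the head's top, so I take it for the centre and check the 45 mm spacing.

```bash
python3 - <<'E'
from h import *
c=r.calibration("wrist");im=cv2.imread("pics/w8.png")[:,:,::-1].copy()
hsv=cv2.cvtColor(im,cv2.COLOR_RGB2HSV)
Y={}
for k in("blue","red","green","yellow"):
    m=np.zeros(im.shape[:2],np.uint8)
    for a,b in HUE[k]: m|=cv2.inRange(hsv,(a,110,40),(b,255,255))
    m[:60]=0;m[330:]=0;m[:,:290]=0;m[:,352:]=0
    n,l,s,ce=cv2.connectedComponentsWithStats(m);i=1+np.argmax(s[1:,4]);x,y,w,h=s[i,:4]
    for z in(81,):
        u=x+w/2-.5
        far=plane(c,(u,y+h-.5),z,True);L=plane(c,(x-.5,y+h-w/2),z,True);R=plane(c,(x+w-.5,y+h-w/2),z,True);near=plane(c,(u,y-.5),z,True)
        print(k,(x,y,w,h),"x",((L+R)/2)[0].round(2),"dia",np.linalg.norm(R-L).round(2),"y_far+10",(far[1]+10).round(2),"y_near-10",(near[1]-10).round(2));Y[k]=far[1]+10
print(np.diff(list(Y.values())),np.mean(list(Y.values())))
E
```

```text
blue (np.int32(306), np.int32(97), np.int32(31), np.int32(31)) x 505.44 dia 19.86 y_far+10 -182.77 y_near-10 -182.48
red (np.int32(306), np.int32(162), np.int32(30), np.int32(34)) x 507.19 dia 19.69 y_far+10 -227.58 y_near-10 -225.01
green (np.int32(307), np.int32(222), np.int32(28), np.int32(37)) x 509.23 dia 19.19 y_far+10 -271.68 y_near-10 -265.31
yellow (np.int32(307), np.int32(277), np.int32(27), np.int32(39)) x 510.91 dia 19.62 y_far+10 -316.44 y_near-10 -305.18
[-44.80495667 -44.10193178 -44.75824307] -249.61448662531717
```

Pins measured ~1% short in spacing, as were the holes; corrected pins: blue (505.4,−182.7), red (507.2,−227.7), green (509.2,−272.7), yellow (510.9,−317.6). Fetch blue first.

```bash
python3 -m handwheel '[[[0,0,0,0.032,0.001,0,0.5],[0,0,0,0.032,0,0,0.5],[0,0,0,0.0306,0,0,0.5],[0,0,0,0,0,0.036,0.5],[0,0,0,0,0,0.036,0.5],[0,0,0,0,0,0.036,0.5],[0,0,0,0,0,0,0.5],[0,0,0,0,0,0,0.5]]]'
python3 - <<'E'
from h import *
toolmove((505.4,-182.7,63),.043)
E
```

```text
time: 16.55
ee_pos: [505.2, -183.4, 62.0]
eef_rot: [-0.0, 0.691, 0.723, -0.001]
contact_force: [0.4, 0.2, 0.3]
width: 43.4
gripper_force: 0.0
tcp [ 505.2 -183.4   62. ] yaw_y 0.046 tilt [-0.0008 -0.0007] shift [ 0.7  0.2 -1. ] turn z 0.003
```

```bash
python3 -m handwheel '[[[0,0,0,0.0005,0,0,1],[0,0,0,0,0,0,1],[0,0,0,0,0,0,1],[0,0,0,0,0,0,1],[0,0,0,0,0,-0.02,1],[0,0,0,0,0,-0.04,1],[0,0,0,0,0,-0.04,1],[0,0,0.106,0,0,0,1]]]'
python3 -m handwheel '[[[0,0,0,0.0386,-0.004,0,1],[0,0,0,0.0386,-0.004,0,1],[0,0,0,0.0386,-0.004,0,1],[0,0,0,0.0386,-0.004,0,1],[0,0,0,0.0386,-0.004,0,1],[0,0,0,0.0386,-0.004,0,1],[0,0,0,0.0386,-0.004,0,1],[0,0,0,0.0386,-0.004,0,1]]]'
python3 -m handwheel '[[[0,0,0,0.0386,-0.004,0,1],[0,0,0,0.0386,-0.004,0,1],[0,0,0,0.0386,-0.004,0,1],[0,0,0,0.0386,-0.004,0,1],[0,0,0,0.0386,-0.004,0,1],[0,0,0,0,0,0,1],[0,0,0,0,0,0,1],[0,0,0,0,0,0,1]]]'
python3 - <<'E'
from h import *
c,im=snap("w9");toolmove((483.5,322,90),-.06)
for k in HUE:
    for b in blobs(im,k,100,(240,0,400,430)): print(k,b,plane(c,b[:2],42,True).round(1))
E
```

```text
time: 17.22
ee_pos: [508.0, -184.8, 169.2]
eef_rot: [0.003, 0.728, 0.686, 0.003]
contact_force: [1.3, -0.5, -0.2]
width: 19.4
gripper_force: 29.4
time: 17.88
ee_pos: [491.1, 129.3, 162.9]
eef_rot: [-0.0, 0.728, 0.686, 0.001]
contact_force: [1.3, -0.8, 0.2]
width: 19.3
gripper_force: 29.4
time: 18.55
ee_pos: [483.4, 320.5, 162.4]
eef_rot: [0.0, 0.728, 0.686, -0.0]
contact_force: [0.2, -0.2, 0.1]
width: 19.9
gripper_force: 29.4
tcp [483.6 319.8 162.6] yaw_y -0.062 tilt [ 0.     -0.0005] shift [ 2.2 -0.3 72.6] turn z -0.002
red (319.2, 20.4, 6146, [45.0, 162.3], 85.6) [493.3 486.2  42. ]
red (320.0, 118.5, 2066, [45.0, 46.0], 90.0) [489.4 411.7  42. ]
red (387.5, 149.5, 746, [41.0, 23.0], 90.0) [537.6 386.6  42. ]
yellow (320.0, 179.0, 1940, [44.0, 46.0], 90.0) [486.6 367.1  42. ]
green (319.5, 287.5, 404, [31.0, 41.0], 90.0) [480.9 280.3  42. ]
blue (319.0, 309.5, 2010, [55.0, 42.0], 90.0) [479.3 260.3  42. ]
blue (319.5, 236.5, 1746, [43.0, 41.0], -0.0) [483.6 322.9  42. ]
```

View pics/w9.png

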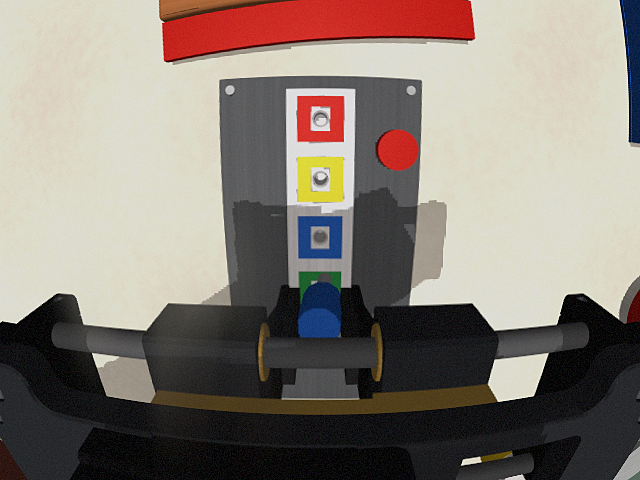

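The pin (319,309) is held upright and lines up in u with the blue hole (319,236). Move over and descend to just above the mouth.

```bash
python3 -m handwheel '[[[0,0,0,0.0022,-0.0003,0,1],[0,0,0,0,0,0.025,1],[0,0,0,0,0,0.025,1],[0,0,0,0,0,0.02,1],[0,0,0,0,0,0.004,1],[0,0,0,0,0,0,1],[0,0,0,0,0,0,1],[0,0,0,0,0,0,1]]]'
python3 - <<'E'
from h import *
toolmove((483.5,322,53),-.06)
E
```

```text
time: 19.27
ee_pos: [484.1, 323.5, 90.1]
eef_rot: [0.0, 0.728, 0.685, 0.001]
contact_force: [-0.4, -0.3, 0.8]
width: 19.4
gripper_force: 29.6
tcp [484.1 323.5  90.1] yaw_y -0.061 tilt [0.0016 0.0014] shift [-1.6 -0.6 37.1] turn z -0.001
```

```bash
python3 -m handwheel '[[[0,0,0,0,0,0,1],[0,0,0,0,0,0,1],[0,0,0,0,0,0,1],[0,0,0,0,0,0,1],[0,0,0,0,0,0,1],[0,0,0,0,0,0,1],[0,0,0,0,0,0,1],[0,0,0,0,0,0,1]]]'
python3 - <<'E'
from h import *
toolmove((483.5,322,53),-.06)
E
```

```text
time: 19.93
ee_pos: [483.1, 323.4, 88.6]
eef_rot: [0.0, 0.728, 0.686, -0.0]
contact_force: [-1.0, -0.9, -1.2]
width: 19.2
gripper_force: 29.6
tcp [483.1 323.4  88.6] yaw_y -0.06 tilt [-0.     -0.0001] shift [-1.4  0.4 35.6] turn z -0.0
```

```bash
python3 -m handwheel '[[[0,0,0,-0.001,0,0,1],[0,0,0,0,0,0.003,1],[0,0,0,0,0,0.003,1],[0,0,0,0,0,0.002,1],[0,0,0,0,0,0.002,1],[0,0,0,0,0,0.002,1],[0,0,0,0,0,0,1],[0,0,0,0,0,0,1]]]'
```

```text
time: 20.6
ee_pos: [482.9, 322.3, 76.2]
eef_rot: [0.0, 0.728, 0.686, -0.0]
contact_force: [-1.0, -0.2, -0.5]
width: 19.1
gripper_force: 29.6
```

```bash
python3 -m handwheel '[[[0,0,0,0,0,0.005,1],[0,0,0,0,0,0.005,1],[0,0,0,0,0,0.005,1],[0,0,0,0,0,0.004,1],[0,0,0,0,0,0.003,1],[0,0,0,0,0,0.002,1],[0,0,0,0,0,0,1],[0,0,0,0,0,0,1]]]'
```

```text
time: 21.27
ee_pos: [484.0, 323.5, 55.2]
eef_rot: [-0.001, 0.728, 0.686, 0.001]
contact_force: [-11.2, -1.9, 31.6]
width: 19.4
gripper_force: 30.0
```

```bash
python3 -m handwheel '[[[0,0,0,0,-0.0008,0,1],[0,0,0,0,0,0.0005,1],[0,0,0,0,0,0.0005,1],[0,0,0,0,0,0,1],[0,0,0,0,0,0,1],[0,0,0,0,0,0,1],[0,0,0,0,0,0,1],[0,0,0,0,0,0,1]]]'
```

```text
time: 21.93
ee_pos: [484.0, 323.6, 55.1]
eef_rot: [-0.001, 0.728, 0.685, 0.002]
contact_force: [-10.6, -3.6, 37.3]
width: 19.0
gripper_force: 30.0
```

```bash
python3 -m handwheel '[[[0,0,0,0,0,-0.002,0.5],[0,0,0,0,0,0,0.5],[0,0,0,0,0,0,0.5],[0,0,0,0,0,0,0.5],[0,0,0,0,0,-0.03,0.5],[0,0,0,-0.035,0,-0.035,0.5],[0,0,0,-0.035,0,-0.01,0.5],[0,0,0,0,0,0,0.5]]]'
python3 -m handwheel '[[[0,0,0,0,0,0,0.5],[0,0,0,0,0,0,0.5],[0,0,0,0,0,0,0.5],[0,0,0,0,0,0,0.5],[0,0,0,0,0,0,0.5],[0,0,0,0,0,0,0.5],[0,0,0,0,0,0,0.5],[0,0,0,0,0,0,0.5]]]'
python3 - <<'E'
from h import *
c,im=snap("w10");toolmove((483.5,252,132),-.06);print("cam",(-c["R"].T@c["t"]).round(1))
for k in HUE:
    for b in blobs(im,k,100,(240,0,400,430)): print(k,b,plane(c,b[:2],42,True).round(1))
cv2.imwrite("pics/w10c.png",cv2.resize(im[0:330,200:450,::-1],(500,660))[:600])
E
```

```text
time: 22.6
ee_pos: [480.6, 251.6, 125.2]
eef_rot: [0.001, 0.73, 0.683, 0.001]
contact_force: [1.3, -0.8, -0.4]
width: 42.9
gripper_force: 0.0
time: 23.27
ee_pos: [478.4, 258.2, 122.9]
eef_rot: [0.0, 0.728, 0.686, -0.0]
contact_force: [0.1, 0.2, -0.4]
width: 43.3
gripper_force: 0.0
tcp [478.4 258.1 122.9] yaw_y -0.06 tilt [-0.     -0.0003] shift [-5.8  5.4 -9.1] turn z 0.0
cam [483.4 340.5 275.8]
red (322.0, 22.5, 2414, [45.0, 54.0], 90.0) [489.2 410.4  42. ]
red (393.0, 62.5, 345, [41.0, 12.0], 90.0) [531.9 382.5  42. ]
yellow (322.0, 89.0, 2800, [52.0, 54.0], 90.0) [486.6 366.7  42. ]
green (321.5, 228.0, 2426, [48.0, 51.0], 90.0) [480.9 277.9  42. ]
blue (322.5, 159.5, 2730, [53.0, 53.0], 90.0) [484.2 322.3  42. ]
```

View pics/w10c.png

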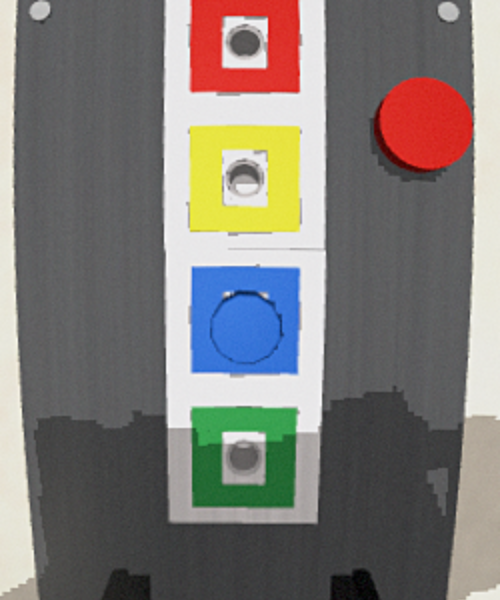

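Blue stands in its hole (head ring at ~(323,164) full-frame, centred in its frame), with a hairline seam. To make sure it is fully home I press its head with closed fingertips and read the contact height (expected TCP z = 80).

```bash
python3 -m handwheel '[[[0,0,0,0.032,0.001,0,1],[0,0,0,0.032,0,0,1],[0,0,0,0,0,0.015,1],[0,0,0,0,0,0.015,1],[0,0,0,0,0,0.005,1],[0,0,0,0,0,0.003,1],[0,0,0,0,0,0.002,1],[0,0,0,0,0,0,1]]]'
python3 -m handwheel '[[[0,0,0,0,0,0.002,1],[0,0,0,0,0,0.001,1],[0,0,0,0,0,0.001,1],[0,0,0,0,0,0.001,1],[0,0,0,0,0,0.001,1],[0,0,0,0,0,0,1],[0,0,0,0,0,0,1],[0,0,0,0,0,0,1]]]'
```

```text
time: 23.98
ee_pos: [483.5, 321.6, 83.3]
eef_rot: [-0.0, 0.728, 0.685, 0.0]
contact_force: [-0.2, 0.9, 0.7]
width: 2.3
gripper_force: 0.0
time: 24.65
ee_pos: [484.6, 322.5, 80.4]
eef_rot: [-0.001, 0.728, 0.685, 0.002]
contact_force: [-7.4, -4.6, 28.5]
width: 0.3
gripper_force: 14.5
```

Blue is home (contact at 80.4). Next green.

```bash
python3 -m handwheel '[[[0,0,0,0,0,-0.03,1],[0,0,0,0,0,-0.03,0.5],[0,0,-0.104,0,0,-0.03,0.5],[0,0,0,-0.0397,0,0,0.5],[0,0,0,-0.0397,0,0,0.5],[0,0,0,-0.0397,0,0,0.5],[0,0,0,-0.0397,0,0,0.5],[0,0,0,-0.0397,0,0,0.5]]]'
python3 -m handwheel '[[[0,0,0,-0.0397,0,0,0.5],[0,0,0,-0.0397,0,0,0.5],[0,0,0,-0.0397,0,0,0.5],[0,0,0,-0.0397,0,0,0.5],[0,0,0,-0.0397,0,0,0.5],[0,0,0,-0.0397,0,0,0.5],[0,0,0,-0.0397,0,0,0.5],[0,0,0,-0.0397,0,0,0.5]]]'
python3 -m handwheel '[[[0,0,0,-0.0397,0,0,0.5],[0,0,0,-0.0397,0,0,0.5],[0,0,0,0,0,0,0.5],[0,0,0,0,0,0,0.5],[0,0,0,0,0,0,0.5],[0,0,0,0,0,0,0.5],[0,0,0,0,0,0,0.5],[0,0,0,0,0,0,0.5]]]'
python3 - <<'E'
from h import *
toolmove((509.2,-272.7,63),.043)
E
```

```text
time: 25.32
ee_pos: [491.8, 121.8, 167.4]
eef_rot: [-0.0, 0.691, 0.722, 0.001]
contact_force: [0.8, -0.2, -0.3]
width: 38.4
gripper_force: 0.0
time: 25.98
ee_pos: [506.0, -195.4, 167.6]
eef_rot: [0.0, 0.691, 0.723, 0.001]
contact_force: [1.7, -0.1, 0.1]
width: 43.7
gripper_force: 0.0
time: 26.65
ee_pos: [510.1, -271.3, 167.2]
eef_rot: [-0.0, 0.69, 0.723, 0.0]
contact_force: [-0.4, 0.0, 0.8]
width: 43.5
gripper_force: 0.0
tcp [ 510.1 -271.3  167.2] yaw_y 0.047 tilt [0.0005 0.0007] shift [ -1.4  -1.  104.2] turn z 0.004
```

```bash
python3 -m handwheel '[[[0,0,0.004,-0.0014,-0.001,0,0.5],[0,0,0,0,0,0.036,0.5],[0,0,0,0,0,0.036,0.5],[0,0,0,0,0,0.032,0.5],[0,0,0,0,0,0,0.5],[0,0,0,0,0,0,0.5],[0,0,0,0,0,0,0.5],[0,0,0,0,0,0,0.5]]]'
python3 - <<'E'
from h import *
for i in range(4): toolmove((509.2,-272.7,63),.043); r.camera("top")
E
```

```text
time: 27.32
ee_pos: [508.7, -274.1, 63.3]
eef_rot: [0.0, 0.693, 0.721, 0.0]
contact_force: [-0.0, 0.1, 0.4]
width: 43.8
gripper_force: 0.0
tcp [ 508.7 -274.1   63.3] yaw_y 0.041 tilt [0.0003 0.0001] shift [1.4 0.6 0.3] turn z -0.002
tcp [ 508.7 -274.2   63.4] yaw_y 0.041 tilt [0.0004 0.    ] shift [1.4 0.5 0.4] turn z -0.002
tcp [ 508.7 -274.2   63.4] yaw_y 0.04 tilt [0.0005 0.0001] shift [1.5 0.5 0.4] turn z -0.003
tcp [ 508.7 -274.2   63.3] yaw_y 0.04 tilt [0.0004 0.0001] shift [1.5 0.6 0.3] turn z -0.003
```

```bash
python3 -m handwheel '[[[0,0,0,0.0014,0.0005,0,0.5],[0,0,0,0,0,0,0.5],[0,0,0,0,0,0,1],[0,0,0,0,0,0,1],[0,0,0,0,0,0,1],[0,0,0,0,0,0,1],[0,0,0,0,0,0,1],[0,0,0,0,0,0,1]]]'
python3 -m handwheel '[[[0,0,0,0,0,-0.02,1],[0,0,0,0,0,-0.04,1],[0,0,0.103,0,0,-0.04,1],[0,0,0,0.0391,-0.0044,0,1],[0,0,0,0.0391,-0.0044,0,1],[0,0,0,0.0391,-0.0044,0,1],[0,0,0,0.0391,-0.0044,0,1],[0,0,0,0.0391,-0.0044,0,1]]]'
python3 -m handwheel '[[[0,0,0,0.0391,-0.0044,0,1],[0,0,0,0.0391,-0.0044,0,1],[0,0,0,0.0391,-0.0044,0,1],[0,0,0,0.0391,-0.0044,0,1],[0,0,0,0.0391,-0.0044,0,1],[0,0,0,0.0391,-0.0044,0,1],[0,0,0,0.0391,-0.0044,0,1],[0,0,0,0.0391,-0.0044,0,1]]]'
python3 -m handwheel '[[[0,0,0,0.0391,-0.0044,0,1],[0,0,0,0,0,0.02,1],[0,0,0,0,0,0.03,1],[0,0,0,0,0,0.02,1],[0,0,0,0,0,0,1],[0,0,0,0,0,0,1],[0,0,0,0,0,0,1],[0,0,0,0,0,0,1]]]'
python3 - <<'E'
from h import *
toolmove((480.7,277.1,53),-.06)
c,im=snap("w11")
for k in HUE:
    for b in blobs(im,k,100,(240,0,400,430)): print(k,b,plane(c,b[:2],42,True).round(1))
E
```

```text
time: 28.18
ee_pos: [509.3, -273.1, 63.2]
eef_rot: [0.0, 0.693, 0.721, 0.0]
contact_force: [0.4, -0.0, -0.1]
width: 19.1
gripper_force: 30.0
time: 28.85
ee_pos: [498.6, -74.9, 162.8]
eef_rot: [-0.0, 0.729, 0.684, 0.0]
contact_force: [1.1, 0.5, -1.7]
width: 19.1
gripper_force: 30.0
time: 29.52
ee_pos: [483.2, 239.7, 163.0]
eef_rot: [-0.0, 0.729, 0.684, 0.0]
contact_force: [1.1, -0.0, 0.1]
width: 19.1
gripper_force: 30.0
time: 30.18
ee_pos: [482.9, 277.4, 94.6]
eef_rot: [-0.0, 0.729, 0.684, 0.001]
contact_force: [-0.1, 1.0, 0.2]
width: 19.4
gripper_force: 30.0
tcp [482.9 277.4  94.6] yaw_y -0.063 tilt [0.0016 0.0015] shift [-0.5 -2.2 41.6] turn z -0.003
red (315.0, 39.5, 3440, [62.0, 57.0], -0.0) [489.2 411.5  42. ]
red (393.5, 85.0, 300, [40.0, 11.0], 90.0) [530.6 383.8  42. ]
yellow (315.0, 118.0, 3650, [60.0, 62.0], 90.0) [486.3 367.1  42. ]
green (316.0, 291.5, 3254, [91.0, 56.0], 90.0) [480.1 265.3  42. ]
blue (316.0, 198.5, 3411, [59.0, 60.0], 90.0) [483.9 322.1  42. ]
```

```bash
python3 -m handwheel '[[[0,0,-0.003,-0.0005,-0.002,0,1],[0,0,0,0,0,0.003,1],[0,0,0,0,0,0.003,1],[0,0,0,0,0,0.001,1],[0,0,0,0,0,0,1],[0,0,0,0,0,0,1],[0,0,0,0,0,0,1],[0,0,0,0,0,0,1]]]'
python3 - <<'E'
from h import *
toolmove((480.7,277.1,53),-.06)
E
```

```text
time: 30.9
ee_pos: [480.0, 276.8, 86.1]
eef_rot: [0.0, 0.728, 0.686, 0.0]
contact_force: [-0.9, -0.4, -0.8]
width: 19.0
gripper_force: 30.0
tcp [480.  276.8  86.1] yaw_y -0.06 tilt [ 0. -0.] shift [ 0.4  0.7 33.1] turn z -0.0
```

```bash
python3 -m handwheel '[[[0,0,0,0.0004,0.0006,0,1],[0,0,0,0,0,0.002,1],[0,0,0,0,0,0.002,1],[0,0,0,0,0,0.002,1],[0,0,0,0,0,0.002,1],[0,0,0,0,0,0.002,1],[0,0,0,0,0,0,1],[0,0,0,0,0,0,1]]]'
```

```text
time: 31.57
ee_pos: [480.5, 277.0, 75.9]
eef_rot: [0.0, 0.728, 0.686, -0.0]
contact_force: [-0.8, -0.1, -0.3]
width: 19.2
gripper_force: 30.0
```

In the hole without force; continue home, release, then press the head with closed tips (contact expected near 80).

```bash
python3 -m handwheel '[[[0,0,0,0,0,0.005,1],[0,0,0,0,0,0.005,1],[0,0,0,0,0,0.005,1],[0,0,0,0,0,0.004,1],[0,0,0,0,0,0.002,1],[0,0,0,0,0,0.001,1],[0,0,0,0,0,0,1],[0,0,0,0,0,0,1]]]'
python3 -m handwheel '[[[0,0,0,0,0,0,0.5],[0,0,0,0,0,0,0.5],[0,0,0,0,0,0,0.5],[0,0,0,0,0,0,0.5],[0,0,0,0,0,-0.02,0.5],[0,0,0,0,0,-0.02,1],[0,0,0,0,0,0,1],[0,0,0,0,0,0,1]]]'
python3 -m handwheel '[[[0,0,0,0,0,0,1],[0,0,0,0,0,0.004,1],[0,0,0,0,0,0.004,1],[0,0,0,0,0,0.003,1],[0,0,0,0,0,0.002,1],[0,0,0,0,0,0,1],[0,0,0,0,0,0,1],[0,0,0,0,0,0,1]]]'
```

```text
time: 32.23
ee_pos: [480.5, 277.1, 54.1]
eef_rot: [-0.0, 0.728, 0.686, -0.0]
contact_force: [-0.5, -0.1, 2.3]
width: 19.2
gripper_force: 30.0
time: 32.9
ee_pos: [481.1, 277.7, 94.9]
eef_rot: [-0.0, 0.728, 0.686, 0.001]
contact_force: [-0.5, 0.0, -0.1]
width: 30.5
gripper_force: 0.0
time: 33.57
ee_pos: [480.4, 277.0, 80.8]
eef_rot: [-0.0, 0.728, 0.686, -0.0]
contact_force: [-0.6, -1.0, 2.3]
width: 0.3
gripper_force: 1.1
```

```bash
python3 -m handwheel '[[[0,0,0,0,0,0.001,1],[0,0,0,0,0,0.001,1],[0,0,0,0,0,0.001,1],[0,0,0,0,0,0,1],[0,0,0,0,0,0,1],[0,0,0,0,0,0,1],[0,0,0,0,0,0,1],[0,0,0,0,0,0,1]]]'
python3 -m handwheel '[[[0,0,0,0,0,-0.03,1],[0,0,0,0,0,-0.03,0.5],[0,0,-0.103,0,0,-0.03,0.5],[0,0,0,-0.0397,0.0003,0,0.5],[0,0,0,-0.0397,0.0003,0,0.5],[0,0,0,-0.0397,0.0003,0,0.5],[0,0,0,-0.0397,0.0003,0,0.5],[0,0,0,-0.0397,0.0003,0,0.5]]]'
python3 -m handwheel '[[[0,0,0,-0.0397,0.0003,0,0.5],[0,0,0,-0.0397,0.0003,0,0.5],[0,0,0,-0.0397,0.0003,0,0.5],[0,0,0,-0.0397,0.0003,0,0.5],[0,0,0,-0.0397,0.0003,0,0.5],[0,0,0,-0.0397,0.0003,0,0.5],[0,0,0,-0.0397,0.0003,0,0.5],[0,0,0,-0.0397,0.0003,0,0.5]]]'
python3 -m handwheel '[[[0,0,0,-0.0397,0.0003,0,0.5],[0,0,0,-0.0397,0.0003,0,0.5],[0,0,0,0,0,0.03,0.5],[0,0,0,0,0,0.03,0.5],[0,0,0,0,0,0,0.5],[0,0,0,0,0,0,0.5],[0,0,0,0,0,0,0.5],[0,0,0,0,0,0,0.5]]]'
python3 - <<'E'
from h import *
toolmove((510.9,-317.6,63),.043)
E
```

```text
time: 34.23
ee_pos: [481.0, 277.4, 80.4]
eef_rot: [-0.001, 0.728, 0.685, 0.001]
contact_force: [-11.1, -5.4, 33.2]
width: 0.3
gripper_force: 16.7
time: 34.9
ee_pos: [490.3, 77.1, 167.9]
eef_rot: [-0.0, 0.692, 0.722, 0.0]
contact_force: [0.4, -0.0, 0.5]
width: 38.5
gripper_force: 0.0
time: 35.57
ee_pos: [506.6, -239.9, 167.6]
eef_rot: [-0.0, 0.691, 0.722, 0.0]
contact_force: [1.0, 0.1, 0.9]
width: 43.5
gripper_force: 0.0
time: 36.23
ee_pos: [511.7, -317.6, 109.9]
eef_rot: [0.001, 0.691, 0.723, 0.0]
contact_force: [0.5, 0.2, 0.5]
width: 43.6
gripper_force: 0.0
tcp [ 511.7 -317.6  109.9] yaw_y 0.044 tilt [ 0.0022 -0.0009] shift [ 0.1 -0.9 46.9] turn z 0.001
```

```bash
python3 -m handwheel '[[[0,0,0,0,-0.0009,0.017,0.5],[0,0,0,0,0,0.015,0.5],[0,0,0,0,0,0.015,0.5],[0,0,0,0,0,0,0.5],[0,0,0,0,0,0,0.5],[0,0,0,0,0,0,0.5],[0,0,0,0,0,0,0.5],[0,0,0,0,0,0,0.5]]]'
python3 - <<'E'
from h import *
toolmove((510.9,-317.6,63),.043)
E
```

```text
time: 36.9
ee_pos: [509.7, -317.6, 61.0]
eef_rot: [-0.0, 0.692, 0.722, -0.0]
contact_force: [-0.3, -1.0, 0.8]
width: 43.5
gripper_force: 0.0
tcp [ 509.7 -317.6   61. ] yaw_y 0.043 tilt [-0.0001 -0.    ] shift [-0.   1.2 -2. ] turn z 0.0
```

```bash
python3 -m handwheel '[[[0,0,0,0,0.001,-0.002,0.5],[0,0,0,0,0,0,0.5],[0,0,0,0,0,0,1],[0,0,0,0,0,0,1],[0,0,0,0,0,0,1],[0,0,0,0,0,0,1],[0,0,0,0,0,0,1],[0,0,0,0,0,0,1]]]'
python3 -m handwheel '[[[0,0,0,0,0,-0.02,1],[0,0,0,0,0,-0.04,1],[0,0,0.103,0,0,-0.04,1],[0,0,0,0.0401,-0.0039,0,1],[0,0,0,0.0401,-0.0039,0,1],[0,0,0,0.0401,-0.0039,0,1],[0,0,0,0.0401,-0.0039,0,1],[0,0,0,0.0401,-0.0039,0,1]]]'
python3 -m handwheel '[[[0,0,0,0.0401,-0.0039,0,1],[0,0,0,0.0401,-0.0039,0,1],[0,0,0,0.0401,-0.0039,0,1],[0,0,0,0.0401,-0.0039,0,1],[0,0,0,0.0401,-0.0039,0,1],[0,0,0,0.0401,-0.0039,0,1],[0,0,0,0.0401,-0.0039,0,1],[0,0,0,0.0401,-0.0039,0,1]]]'
python3 -m handwheel '[[[0,0,0,0.0401,-0.0039,0,1],[0,0,0,0.0401,-0.0039,0,1],[0,0,0,0.0401,-0.0039,0,1],[0,0,0,0.0401,-0.0039,0,1],[0,0,0,0,0,0,1],[0,0,0,0,0,0,1],[0,0,0,0,0,0,1],[0,0,0,0,0,0,1]]]'
python3 - <<'E'
from h import *
toolmove((486.3,366.9,53),-.06)
c,im=snap("w12");print("cam",(-c["R"].T@c["t"]).round(1))
for k in HUE:
    for b in blobs(im,k,100,(240,0,400,430)): print(k,b,plane(c,b[:2],42,True).round(1))
E
```

```text
time: 37.57
ee_pos: [510.7, -317.6, 63.0]
eef_rot: [-0.0, 0.692, 0.722, -0.0]
contact_force: [0.5, 0.1, 0.4]
width: 19.3
gripper_force: 30.0
time: 38.23
ee_pos: [502.8, -114.6, 162.8]
eef_rot: [-0.0, 0.728, 0.685, 0.0]
contact_force: [1.0, 0.2, -0.5]
width: 19.0
gripper_force: 30.0
time: 38.9
ee_pos: [490.8, 208.0, 163.1]
eef_rot: [-0.001, 0.728, 0.686, 0.0]
contact_force: [0.3, -0.1, -1.0]
width: 19.2
gripper_force: 30.0
time: 39.57
ee_pos: [485.9, 365.1, 163.1]
eef_rot: [0.0, 0.729, 0.685, -0.0]
contact_force: [0.6, -1.6, -0.4]
width: 19.5
gripper_force: 30.0
tcp [485.9 365.1 163.1] yaw_y -0.062 tilt [-0.     -0.0003] shift [  1.8   0.2 110.1] turn z -0.002
cam [491.1 447.4 316.1]
red (319.4, 71.6, 6748, [45.6, 162.6], 85.6) [493.9 491.3  42. ]
red (319.5, 178.0, 1941, [44.0, 45.0], 90.0) [489.  412.5  42. ]
red (386.5, 204.5, 831, [41.0, 25.0], 90.0) [538.5 389.5  42. ]
yellow (319.5, 311.0, 1983, [52.0, 45.0], 90.0) [482.  303.3  42. ]
yellow (319.5, 236.0, 1784, [42.0, 43.0], 90.0) [486.1 367.8  42. ]
blue (320.5, 284.0, 526, [26.0, 41.0], 90.0) [484.4 327.7  42. ]
```

View pics/w12.png

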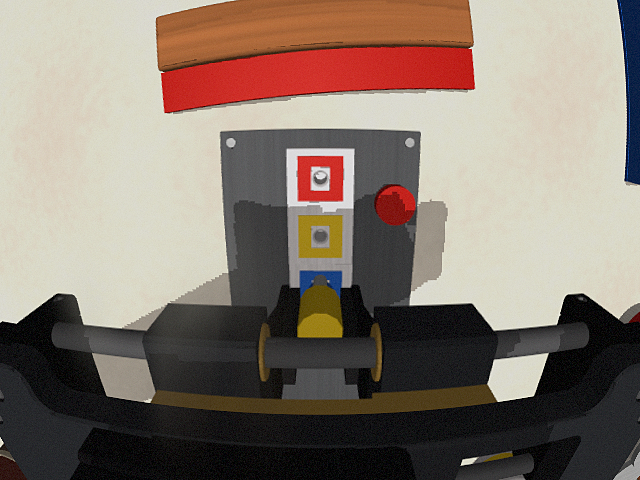

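The yellow pin (319,311) hangs upright in the grip; yellow hole at (319,236), consistent with the target.

```bash
python3 -m handwheel '[[[0,0,-0.002,0.0018,0.0002,0.017,1],[0,0,0,0,0,0.03,1],[0,0,0,0,0,0.025,1],[0,0,0,0,0,0.005,1],[0,0,0,0,0,0,1],[0,0,0,0,0,0,1],[0,0,0,0,0,0,1],[0,0,0,0,0,0,1]]]'
python3 - <<'E'
from h import *
toolmove((486.3,366.9,53),-.06)
E
```

```text
time: 40.28
ee_pos: [486.6, 369.0, 87.7]
eef_rot: [-0.0, 0.727, 0.686, 0.001]
contact_force: [-0.2, -0.1, -0.3]
width: 19.1
gripper_force: 30.0
tcp [486.6 369.   87.7] yaw_y -0.058 tilt [0.0015 0.0017] shift [-2.2 -0.2 34.6] turn z 0.002
```

```bash
python3 -m handwheel '[[[0,0,0,-0.0015,0,0,1],[0,0,0,0,0,0,1],[0,0,0,0,0,0,1],[0,0,0,0,0,0,1],[0,0,0,0,0,0,1],[0,0,0,0,0,0,1],[0,0,0,0,0,0,1],[0,0,0,0,0,0,1]]]'
python3 - <<'E'
from h import *
toolmove((486.3,366.9,53),-.06)
E
```

```text
time: 40.95
ee_pos: [485.7, 367.1, 86.0]
eef_rot: [0.0, 0.727, 0.686, -0.0]
contact_force: [-0.3, 0.3, -0.2]
width: 19.3
gripper_force: 30.0
tcp [485.7 367.1  86. ] yaw_y -0.058 tilt [-0.     -0.0001] shift [-0.2  0.7 33. ] turn z 0.002
```

```bash
python3 -m handwheel '[[[0,0,0,-0.0002,0.0006,0,1],[0,0,0,0,0,0.002,1],[0,0,0,0,0,0.002,1],[0,0,0,0,0,0.002,1],[0,0,0,0,0,0.002,1],[0,0,0,0,0,0.002,1],[0,0,0,0,0,0,1],[0,0,0,0,0,0,1]]]'
```

```text
time: 41.62
ee_pos: [486.2, 366.8, 75.8]
eef_rot: [0.0, 0.727, 0.686, -0.0]
contact_force: [0.6, -0.3, -1.1]
width: 19.5
gripper_force: 30.0
```

```bash
python3 -m handwheel '[[[0,0,0,0,0,0.005,1],[0,0,0,0,0,0.005,1],[0,0,0,0,0,0.005,1],[0,0,0,0,0,0.004,1],[0,0,0,0,0,0.002,1],[0,0,0,0,0,0.001,1],[0,0,0,0,0,0,1],[0,0,0,0,0,0,1]]]'
python3 -m handwheel '[[[0,0,0,0,0,0,0.5],[0,0,0,0,0,0,0.5],[0,0,0,0,0,0,0.5],[0,0,0,0,0,0,0.5],[0,0,0,0,0,-0.02,0.5],[0,0,0,0,0,-0.02,1],[0,0,0,0,0,0,1],[0,0,0,0,0,0,1]]]'
python3 -m handwheel '[[[0,0,0,0,0,0,1],[0,0,0,0,0,0.004,1],[0,0,0,0,0,0.004,1],[0,0,0,0,0,0.003,1],[0,0,0,0,0,0.002,1],[0,0,0,0,0,0.002,1],[0,0,0,0,0,0,1],[0,0,0,0,0,0,1]]]'
```

```text
time: 42.28
ee_pos: [486.3, 366.8, 54.1]
eef_rot: [-0.0, 0.727, 0.686, 0.0]
contact_force: [-1.1, -0.3, 0.8]
width: 19.2
gripper_force: 30.0
time: 42.95
ee_pos: [486.8, 367.4, 94.9]
eef_rot: [-0.0, 0.727, 0.686, 0.001]
contact_force: [-1.0, 0.1, 0.3]
width: 30.4
gripper_force: 0.0
time: 43.62
ee_pos: [486.5, 367.0, 80.5]
eef_rot: [-0.001, 0.727, 0.686, 0.0]
contact_force: [-7.0, -3.6, 20.2]
width: 0.0
gripper_force: 10.5
```

Yellow is home (contact at 80.5). Last: red.

```bash
python3 -m handwheel '[[[0,0,0,0,0,-0.03,1],[0,0,0,0,0,-0.03,0.5],[0,0,-0.103,0,0,-0.03,0.5],[0,0,0,-0.0397,-0.0003,0,0.5],[0,0,0,-0.0397,-0.0003,0,0.5],[0,0,0,-0.0397,-0.0003,0,0.5],[0,0,0,-0.0397,-0.0003,0,0.5],[0,0,0,-0.0397,-0.0003,0,0.5]]]'
python3 -m handwheel '[[[0,0,0,-0.0397,-0.0003,0,0.5],[0,0,0,-0.0397,-0.0003,0,0.5],[0,0,0,-0.0397,-0.0003,0,0.5],[0,0,0,-0.0397,-0.0003,0,0.5],[0,0,0,-0.0397,-0.0003,0,0.5],[0,0,0,-0.0397,-0.0003,0,0.5],[0,0,0,-0.0397,-0.0003,0,0.5],[0,0,0,-0.0397,-0.0003,0,0.5]]]'
python3 -m handwheel '[[[0,0,0,-0.0397,-0.0003,0,0.5],[0,0,0,-0.0397,-0.0003,0,0.5],[0,0,0,0,0,0.03,0.5],[0,0,0,0,0,0.03,0.5],[0,0,0,0,0,0,0.5],[0,0,0,0,0,0,0.5],[0,0,0,0,0,0,0.5],[0,0,0,0,0,0,0.5]]]'
python3 - <<'E'
from h import *
toolmove((507.2,-227.7,63),.043)
E
```

```text
time: 44.28
ee_pos: [493.3, 166.7, 168.6]
eef_rot: [-0.0, 0.691, 0.723, -0.0]
contact_force: [0.1, 0.0, 0.3]
width: 38.2
gripper_force: 0.0
time: 44.95
ee_pos: [505.3, -150.3, 168.8]
eef_rot: [-0.0, 0.691, 0.723, 0.0]
contact_force: [1.1, 0.7, -0.8]
width: 43.4
gripper_force: 0.0
time: 45.62
ee_pos: [509.6, -228.1, 110.7]
eef_rot: [0.001, 0.691, 0.723, 0.001]
contact_force: [0.1, 0.8, -0.3]
width: 43.3
gripper_force: 0.0
tcp [ 509.6 -228.1  110.7] yaw_y 0.046 tilt [ 0.0021 -0.0005] shift [ 0.5 -2.5 47.7] turn z 0.003
```

```bash
python3 -m handwheel '[[[0,0,0.003,0,-0.0012,0.016,0.5],[0,0,0,0,0,0.015,0.5],[0,0,0,0,0,0.015,0.5],[0,0,0,0,0,0,0.5],[0,0,0,0,0,0,0.5],[0,0,0,0,0,0,0.5],[0,0,0,0,0,0,0.5],[0,0,0,0,0,0,0.5]]]'
python3 - <<'E'
from h import *
toolmove((507.2,-227.7,63),.043)
E
```

```text
time: 46.28
ee_pos: [508.0, -228.4, 64.1]
eef_rot: [0.001, 0.692, 0.722, 0.0]
contact_force: [0.1, 0.0, 0.1]
width: 43.4
gripper_force: 0.0
tcp [ 508.  -228.4   64.1] yaw_y 0.042 tilt [ 0.0016 -0.0002] shift [ 0.7 -0.8  1.1] turn z -0.001
```

```bash
python3 -m handwheel '[[[0,0,0,0.0005,-0.0004,0.0005,0.5],[0,0,0,0,0,0,0.5],[0,0,0,0,0,0,1],[0,0,0,0,0,0,1],[0,0,0,0,0,0,1],[0,0,0,0,0,0,1],[0,0,0,0,0,0,1],[0,0,0,0,0,0,1]]]'
python3 -m handwheel '[[[0,0,0,0,0,-0.02,1],[0,0,0,0,0,-0.04,1],[0,0,0.103,0,0,-0.04,1],[0,0,0,0.0398,-0.0035,0,1],[0,0,0,0.0398,-0.0035,0,1],[0,0,0,0.0398,-0.0035,0,1],[0,0,0,0.0398,-0.0035,0,1],[0,0,0,0.0398,-0.0035,0,1]]]'
python3 -m handwheel '[[[0,0,0,0.0398,-0.0035,0,1],[0,0,0,0.0398,-0.0035,0,1],[0,0,0,0.0398,-0.0035,0,1],[0,0,0,0.0398,-0.0035,0,1],[0,0,0,0.0398,-0.0035,0,1],[0,0,0,0.0398,-0.0035,0,1],[0,0,0,0.0398,-0.0035,0,1],[0,0,0,0.0398,-0.0035,0,1]]]'
python3 -m handwheel '[[[0,0,0,0.0398,-0.0035,0,1],[0,0,0,0.0398,-0.0035,0,1],[0,0,0,0.0398,-0.0035,0,1],[0,0,0,0,0,0.02,1],[0,0,0,0,0,0.03,1],[0,0,0,0,0,0.024,1],[0,0,0,0,0,0,1],[0,0,0,0,0,0,1]]]'
python3 -m handwheel '[[[0,0,0,0,0,0,1],[0,0,0,0,0,0,1],[0,0,0,0,0,0,1],[0,0,0,0,0,0,1],[0,0,0,0,0,0,1],[0,0,0,0,0,0,1],[0,0,0,0,0,0,1],[0,0,0,0,0,0,1]]]'
python3 - <<'E'
from h import *
toolmove((489.1,411.8,53),-.06)
E
```

```text
time: 46.95
ee_pos: [506.9, -227.8, 62.5]
eef_rot: [-0.0, 0.692, 0.722, -0.0]
contact_force: [-0.0, 0.1, 0.5]
width: 19.3
gripper_force: 30.0
time: 47.62
ee_pos: [501.1, -26.3, 162.5]
eef_rot: [-0.0, 0.728, 0.685, 0.0]
contact_force: [1.9, 0.9, -1.1]
width: 19.2
gripper_force: 30.0
time: 48.28
ee_pos: [492.5, 293.6, 162.3]
eef_rot: [-0.0, 0.728, 0.685, -0.0]
contact_force: [1.0, -0.3, 1.2]
width: 18.9
gripper_force: 30.0
time: 48.95
ee_pos: [489.4, 410.6, 88.0]
eef_rot: [0.0, 0.728, 0.685, -0.001]
contact_force: [-0.0, -0.6, 0.3]
width: 19.2
gripper_force: 30.0
time: 49.62
ee_pos: [489.8, 411.3, 88.6]
eef_rot: [-0.0, 0.728, 0.685, 0.0]
contact_force: [-0.2, -0.2, -0.3]
width: 19.2
gripper_force: 30.0
tcp [489.8 411.3  88.6] yaw_y -0.061 tilt [-0.0001  0.0001] shift [ 0.5 -0.7 35.6] turn z -0.001
```

```bash
python3 -m handwheel '[[[0,0,0,0.0005,-0.0006,0.002,1],[0,0,0,0,0,0.002,1],[0,0,0,0,0,0.002,1],[0,0,0,0,0,0.002,1],[0,0,0,0,0,0.002,1],[0,0,0,0,0,0.002,1],[0,0,0,0,0,0,1],[0,0,0,0,0,0,1]]]'
```

```text
time: 50.28
ee_pos: [489.2, 411.7, 76.4]
eef_rot: [0.0, 0.728, 0.685, -0.0]
contact_force: [-0.1, 0.3, -0.7]
width: 19.0
gripper_force: 30.0
```

```bash
python3 -m handwheel '[[[0,0,0,0,0,0.005,1],[0,0,0,0,0,0.005,1],[0,0,0,0,0,0.005,1],[0,0,0,0,0,0.004,1],[0,0,0,0,0,0.002,1],[0,0,0,0,0,0.001,1],[0,0,0,0,0,0,1],[0,0,0,0,0,0,1]]]'
python3 -m handwheel '[[[0,0,0,0,0,0,0.5],[0,0,0,0,0,0,0.5],[0,0,0,0,0,0,0.5],[0,0,0,0,0,0,0.5],[0,0,0,0,0,-0.02,0.5],[0,0,0,0,0,-0.02,1],[0,0,0,0,0,0,1],[0,0,0,0,0,0,1]]]'
python3 -m handwheel '[[[0,0,0,0,0,0,1],[0,0,0,0,0,0.004,1],[0,0,0,0,0,0.004,1],[0,0,0,0,0,0.003,1],[0,0,0,0,0,0.002,1],[0,0,0,0,0,0.002,1],[0,0,0,0,0,0,1],[0,0,0,0,0,0,1]]]'
```

```text
time: 50.95
ee_pos: [489.4, 411.8, 54.6]
eef_rot: [0.0, 0.728, 0.685, 0.0]
contact_force: [0.7, -0.2, -0.6]
width: 19.0
gripper_force: 30.0
time: 51.62
ee_pos: [489.9, 412.3, 95.6]
eef_rot: [-0.0, 0.728, 0.685, 0.001]
contact_force: [-0.7, 0.3, -0.8]
width: 30.4
gripper_force: 0.0
time: 52.28
ee_pos: [489.5, 411.9, 80.6]
eef_rot: [-0.0, 0.728, 0.685, 0.0]
contact_force: [-4.2, -2.1, 14.7]
width: 0.6
gripper_force: 7.2
```

All four home. Lift and check the block.

```bash
python3 -m handwheel '[[[0,0,0,0,0,-0.03,1],[0,0,0,0,0,-0.03,1],[0,0,0,-0.035,0,-0.03,1],[0,0,0,-0.035,0,0,1],[0,0,0,-0.035,0,0,1],[0,0,0,-0.035,0,0,1],[0,0,0,0,0,0,1],[0,0,0,0,0,0,1]]]'
python3 - <<'E'
from h import *
c,im=snap("w13");toolmove((480,280,170),.043);cv2.imwrite("pics/w13c.png",cv2.resize(im[0:300,190:460,::-1],(540,600)))
E
```

```text
time: 52.95
ee_pos: [481.0, 273.6, 166.7]
eef_rot: [-0.001, 0.73, 0.684, 0.0]
contact_force: [-0.5, 1.0, 1.2]
width: 0.3
gripper_force: 0.0
tcp [480.8 275.5 166.7] yaw_y -0.062 tilt [-0.0004  0.0012] shift [ 4.4 -1.1 -3.3] turn z -0.105
```

View pics/w13c.png

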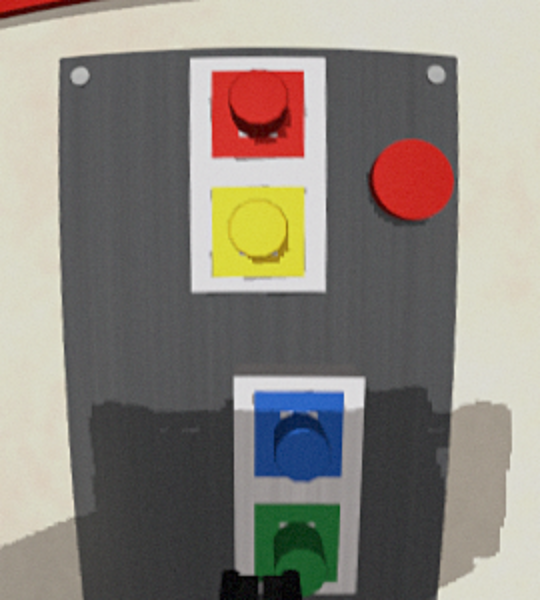

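The block has been knocked: blue/green (~(300,440), (298,550) in the crop) now sit about 30 mm off and to +x. It has to be slid back, pins and all. Move over it, open, and measure.

```bash
python3 -m handwheel '[[[0,0,0,-0.02,0.01,-0.02,0],[0,0,0,-0.02,0.01,-0.02,0],[0,0,0,0,0,0,0],[0,0,0,0,0,0,0],[0,0,0,0,0,0,0],[0,0,0,0,0,0,0],[0,0,0,0,0,0,0],[0,0,0,0,0,0,0]]]'
python3 - <<'E'
from h import *
c,im=snap("w14");toolmove((480,280,170),.043);print("cam",(-c["R"].T@c["t"]).round(1))
hsv=cv2.cvtColor(im,cv2.COLOR_RGB2HSV)
for k in HUE: print(k,[(b,plane(c,b[:2],42,True).round(1)) for b in blobs(im,k,100,(240,0,420,330))])
g=cv2.cvtColor(im,cv2.COLOR_RGB2GRAY)
cv2.imwrite("pics/w14c.png",cv2.resize(im[0:300,190:460,::-1],(540,600)))
E
```

```text
time: 53.67
ee_pos: [498.0, 235.0, 206.1]
eef_rot: [0.0, 0.728, 0.686, -0.001]
contact_force: [-0.9, -0.1, 0.0]
width: 45.6
gripper_force: 0.0
tcp [498.1 234.8 206.2] yaw_y -0.06 tilt [-0.0004 -0.0008] shift [ 44.1 -20.8  36.2] turn z -0.103
cam [503.  317.4 359. ]
red [((296.5, 23.5, 1405, [39.0, 39.0], 90.0), array([489.4, 412.5,  42. ])), ((366.0, 53.0, 1018, [36.0, 36.0], 90.0), array([546. , 382.8,  42. ]))]
yellow [((296.5, 74.0, 1462, [38.0, 39.0], 90.0), array([486.8, 367.2,  42. ]))]
green [((314.5, 215.5, 1330, [37.0, 37.0], 90.0), array([494.1, 244. ,  42. ]))]
blue [((314.5, 164.0, 1466, [38.0, 39.0], 90.0), array([497. , 289.1,  42. ]))]
```

View pics/w14c.png

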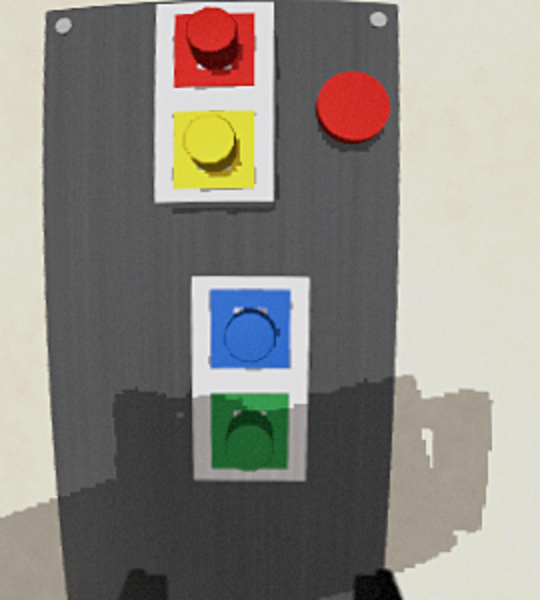

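```bash
python3 -m handwheel '[[[0,0,0,0.0315,-0.0045,0,0],[0,0,0,0,0,0.03,0],[0,0,0,0,0,0.035,0],[0,0,0,0,0,0.035,0],[0,0,0,0,0,0.035,0],[0,0,0,0,0,0.03,0],[0,0,0,0,0,0.015,0],[0,0,0,0,0,0,0]]]'
python3 -m handwheel '[[[0,0,0,0,0,0,0.3],[0,0,0,0,0,0,0.35],[0,0,0,0,0,0,0.4],[0,0,0,0,0,0,0.45],[0,0,0,0,0,0,0.5],[0,0,0,0,0,0,0.5],[0,0,0,0,0,0,0.5],[0,0,0,0,0,0,0.5]]]'
python3 - <<'E'
from edges import *
c,im=snap("w15");toolmove((482,297,25))
g=cv2.cvtColor(im,cv2.COLOR_RGB2GRAY).astype(float)
for v in (60,80,100): print(v,np.where(g[v]>150)[0][[0,-1]] if (g[v]>150).any() else 0)
cv2.imwrite("pics/w15c.png",im[0:400,120:520,::-1])
E
```

```text
time: 54.38
ee_pos: [494.0, 265.0, 23.7]
eef_rot: [0.0, 0.728, 0.685, -0.003]
contact_force: [-0.6, -0.3, 0.1]
width: 86.3
gripper_force: 0.0
time: 55.05
ee_pos: [495.8, 266.2, 27.0]
eef_rot: [-0.0, 0.728, 0.685, 0.0]
contact_force: [-3.1, 0.2, 6.7]
width: 49.6
gripper_force: 30.0
tcp [495.8 266.3  27. ] yaw_y -0.061 tilt [-0.0004  0.0006] shift [ 29.8 -15.6   2. ] 
60 [  0 639]
80 [  0 639]
100 [  0 639]
```

View pics/w15c.png

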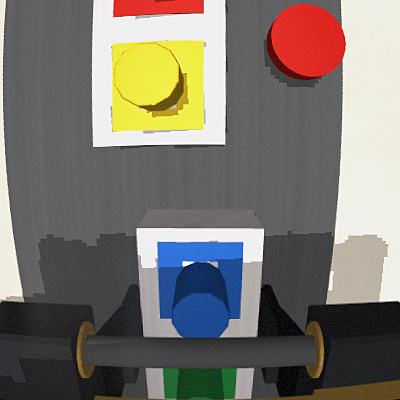

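The block is gripped again (49.6). Crop: fixed block edges u≈93–225 (v<146), loose end edge v≈229, pins seated. Fit offsets.

```bash
cat > fit2.py <<'E'
from edges import *
def sd(c,g,rows,a,b):
    P=np.array([plane(c,(a+np.argmax(abs(np.diff(g[v,a:b])))+.5,v),42,True)[:2] for v in rows])
    k=np.polyfit(P[:,1],P[:,0],1)
    for _ in range(3):
        e=P[:,0]-np.polyval(k,P[:,1]);Q=P[abs(e-np.median(e))<1];k=np.polyfit(Q[:,1],Q[:,0],1)
    return k,len(Q)
def rep(c,im,rf,cf,rl,cl,y):
    g=cv2.cvtColor(im,cv2.COLOR_RGB2GRAY).astype(float)
    for n,R,C in(("fix",rf,cf),("loose",rl,cl)):
        for a,b in C:
            k,m=sd(c,g,R,a,b);print(n,"yaw",(-k[0]).round(4),"x@y",np.polyval(k,y).round(2),m)
E
python3 - <<'E'
from fit2 import *
im=cv2.imread("pics/w15.png")[:,:,::-1].copy();c=r.calibration("wrist")
rep(c,im,range(5,140,3),((203,226),(335,356)),range(235,300,2),((248,268),(372,394)),300)
kf,n=end(c,im,range(218,340,3),135,158);kb,m=end(c,im,range(264,378,3),220,238)
print("fix end",kf[0].round(4),np.polyval(kf,485),n,"loose",kb[0].round(4),np.polyval(kb,497),m)
E
```

```text
fix yaw -0.063 x@y 457.4 45
fix yaw -0.0633 x@y 507.23 45
loose yaw -0.0672 x@y 473.17 27
loose yaw -0.0589 x@y 522.9 33
fix end -0.0633 344.5713143859727 41 loose -0.0637 311.95322640959233 38
```

```bash
python3 -m handwheel '[[[0,0,0,0.002,-0.004,0,0.5],[0,0,0,0.003,-0.004,0,0.5],[0,0,0,0.004,-0.004,0,0.5],[0,0,0,0.004,-0.0037,0,0.5],[0,0,0,0.005,0,0,0.5],[0,0,0,0.004,0,0,0.5],[0,0,0,0.002,0,0,0.5],[0,0,0,0,0,0,0.5]]]'
python3 - <<'E'
from fit2 import *
c,im=snap("w16");toolmove((482,302,25))
g=cv2.cvtColor(im,cv2.COLOR_RGB2GRAY).astype(float)
rep(c,im,range(40,205,3),((240,270),(375,398)),range(240,300,2),((244,268),(372,396)),345)
kf,n=end(c,im,range(262,378,3),190,223);kb,m=end(c,im,range(264,376,3),224,244)
print("fix end",kf[0].round(4),np.polyval(kf,485),n,"loose",kb[0].round(4),np.polyval(kb,485),m)
E
```

```text
time: 55.77
ee_pos: [481.7, 290.1, 27.0]
eef_rot: [0.0, 0.729, 0.685, -0.001]
contact_force: [-1.1, -5.4, 9.9]
width: 49.7
gripper_force: 30.0
tcp [481.7 290.1  27. ] yaw_y -0.062 tilt [-0.0001 -0.0012] shift [11.9 -0.4  2. ] 
fix yaw -0.0629 x@y 460.09 55
fix yaw -0.0629 x@y 509.89 55
loose yaw -0.0672 x@y 460.5 24
loose yaw -0.0584 x@y 510.03 30Traceback (most recent call last):
  File "<stdin>", line 5, in <module>
  File "edges.py", line 18, in end
    P=np.array(P);k=np.polyfit(P[:,0],P[:,1],1);e=P[:,1]-np.polyval(k,P[:,0]);P=P[abs(e)<1];k=np.polyfit(P[:,0],P[:,1],1);return k,len(P)
                                                                                              ~~~~~~~~~~^^^^^^^^^^^^^^^^^
    raise TypeError("expected non-empty vector for x")
TypeError: expected non-empty vector for x
```

```bash
python3 -m handwheel '[[[0,0,0,0,-0.0003,0,0.5],[0,0,0,0.003,0,0,0.5],[0,0,0,0.002,0,0,0.5],[0,0,0,0.001,0,0,0.5],[0,0,0,0.001,0,0,0.5],[0,0,0,0.001,0,0,0.5],[0,0,0,0.001,0,0,0.5],[0,0,0,0,0,0,0.5]]]'
python3 -m handwheel '[[[0,0,0,0.001,0,0,0.5],[0,0,0,0.001,0,0,0.5],[0,0,0,0.001,0,0,0.5],[0,0,0,0,0,0,0.5],[0,0,0,0,0,0,0.5],[0,0,0,0,0,0,0.5],[0,0,0,0,0,0,0.5],[0,0,0,0,0,0,0.5]]]'
```

```text
time: 56.48
ee_pos: [482.1, 298.4, 27.0]
eef_rot: [0.001, 0.729, 0.685, -0.001]
contact_force: [-0.7, -6.9, 9.5]
width: 49.8
gripper_force: 30.0
time: 57.15
ee_pos: [482.2, 299.7, 27.0]
eef_rot: [0.001, 0.729, 0.684, -0.002]
contact_force: [-2.4, -13.3, 14.5]
width: 49.8
gripper_force: 30.0
```

```bash
python3 -m handwheel '[[[0,0,0,0.001,0,0,0.5],[0,0,0,0.001,0,0,0.5],[0,0,0,0,0,0,0.5],[0,0,0,0,0,0,0.5],[0,0,0,0,0,0,0.4],[0,0,0,0,0,0,0.3],[0,0,0,0,0,0,0.2],[0,0,0,0,0,0,0.1]]]'
python3 -m handwheel '[[[0,0,0,0,0,0,0],[0,0,0,0,0,0,0],[0,0,0,0,0,-0.02,0],[0,0,0,0,0,-0.03,0],[0,0,0,-0.02,0,-0.04,0],[0,0,0,-0.02,0,-0.04,0],[0,0,0,0,0,0,0],[0,0,0,0,0,0,0]]]'
python3 - <<'E'
from fit2 import *
c,im=snap("w17");toolmove((482,320,20));cv2.imwrite("pics/w17c.png",cv2.resize(im[40:340,200:440,::-1],(480,600)))
for k in HUE: print(k,[(b[:4],plane(c,b[:2],42,True).round(1)) for b in blobs(im,k,100,(240,0,370,340))])
E
```

```text
time: 57.82
ee_pos: [481.7, 305.7, 26.5]
eef_rot: [-0.0, 0.728, 0.686, -0.0]
contact_force: [1.4, 0.0, -0.4]
width: 65.1
gripper_force: 0.0
time: 58.48
ee_pos: [481.0, 267.7, 153.1]
eef_rot: [-0.001, 0.729, 0.685, 0.002]
contact_force: [-1.0, 0.9, -1.5]
width: 86.8
gripper_force: 0.0
tcp [479.9 268.3 151.5] yaw_y -0.061 tilt [0.0001 0.002 ] shift [ 51.5  -1.  131.6] 
red [((317.5, 45.0, 2084, [47.0, 46.0]), array([489. , 412.5,  42. ]))]
yellow [((317.5, 107.0, 2162, [47.0, 46.0]), array([486.2, 367.4,  42. ]))]
green [((317.5, 232.0, 1892, [46.0, 45.0]), array([480.3, 276.9,  42. ]))]
blue [((318.0, 170.0, 2108, [46.0, 46.0]), array([483.6, 322.5,  42. ]))]
```

View pics/w17c.png

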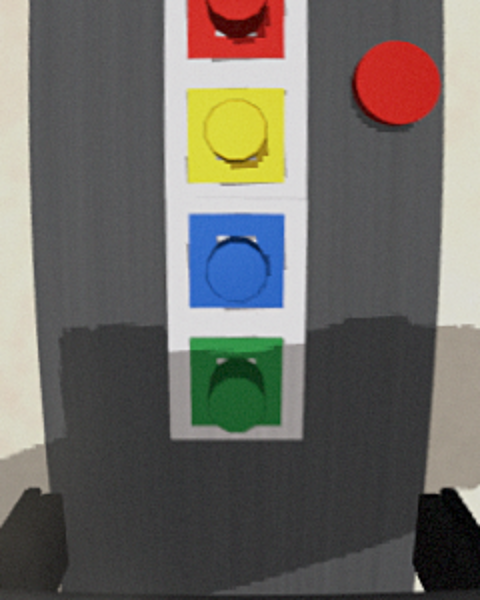

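Column is one piece again: yellow (235,130), blue (237,270), green in the crop; frame spacing yellow–blue is 45.0 mm. I check the edges, then move in front of the handle, going round the robot's near-reach limit.

```bash
python3 - <<'E'
from fit2 import *
im=cv2.imread("pics/w17.png")[:,:,::-1].copy();c=r.calibration("wrist")
rep(c,im,range(42,136,2),((272,290),(344,362)),range(143,255,2),((274,292),(342,362)),345)
E
python3 -m handwheel '[[[0,0,-0.104,0,0,-0.01,1],[0,0,0,-0.038,-0.0016,0,1],[0,0,0,-0.038,-0.0016,0,1],[0,0,0,-0.038,-0.0016,0,1],[0,0,0,-0.038,-0.0016,0,1],[0,0,0,-0.038,-0.0016,0,1],[0,0,0,-0.038,-0.0016,0,1],[0,0,0,-0.038,-0.0016,0,1]]]'
python3 -m handwheel '[[[0,0,0,-0.038,-0.0016,0,1],[0,0,0,-0.038,-0.0016,0,1],[0,0,0,-0.038,-0.0016,0,1],[0,0,0,-0.038,-0.0016,0,1],[0,0,0,-0.0236,-0.0343,0,1],[0,0,0,-0.0236,-0.0343,0,1],[0,0,0,-0.0236,-0.0343,0,1],[0,0,0,-0.0236,-0.0343,0,1]]]'
python3 -m handwheel '[[[0,0,0,0,0,0,1],[0,0,0,0,0,0,1],[0,0,0,0,0,0,1],[0,0,0,0,0,0,1],[0,0,0,0,0,0,1],[0,0,0,0,0,0,1],[0,0,0,0,0,0,1],[0,0,0,0,0,0,1]]]'
python3 - <<'E'
from h import *
toolmove((347,-250,66),.043)
E
```

```text
fix yaw -0.0571 x@y 458.49 47
fix yaw -0.0599 x@y 508.39 47
loose yaw -0.0607 x@y 458.53 56
loose yaw -0.0646 x@y 508.41 56
time: 59.2
ee_pos: [479.3, 0.8, 160.4]
eef_rot: [-0.0, 0.691, 0.723, -0.0]
contact_force: [1.3, 0.3, 0.5]
width: 41.6
gripper_force: 0.0
time: 59.87
ee_pos: [376.9, -223.1, 163.2]
eef_rot: [-0.004, 0.692, 0.722, -0.003]
contact_force: [0.9, -0.5, -0.6]
width: 0.9
gripper_force: 0.0
time: 60.53
ee_pos: [377.4, -222.7, 163.3]
eef_rot: [-0.005, 0.692, 0.722, -0.002]
contact_force: [0.5, -0.3, -0.9]
width: 0.4
gripper_force: 0.0
tcp [ 377.4 -222.7  163.3] yaw_y 0.043 tilt [-0.0097  0.0041] shift [-26.4 -30.6  97.4] turn z -0.0
```

```bash
python3 -m handwheel '[[[0,0,0,-0.022,-0.0,0,1],[0,0,0,-0.022,-0.01,0,1],[0,0,0,0,-0.0113,0,1],[0,0,0,0,0,0.01,1],[0,0,0,0,0,0,1],[0,0,0,0,0,0,1],[0,0,0,0,0,0,1],[0,0,0,0,0,0,1]]]'
python3 - <<'E'
from h import *
toolmove((358,-268,66),.043)
E
```

```text
time: 61.2
ee_pos: [358.1, -267.6, 153.7]
eef_rot: [-0.005, 0.692, 0.722, -0.001]
contact_force: [-0.8, 0.7, 0.6]
width: 0.4
gripper_force: 0.0
tcp [ 358.1 -267.6  153.7] yaw_y 0.043 tilt [-0.0086  0.0046] shift [-0.8  0.6 87.7] turn z -0.0
```

```bash
python3 -m handwheel '[[[0,0,0,0,0,0.018,1],[0,0,0,0,0,0.018,1],[0,0,0,0,0,0.018,1],[0,0,0,0,0,0.018,1],[0,0,0,0,0,0.014,1],[0,0,0,0,0,0,1],[0,0,0,0,0,0,1],[0,0,0,0,0,0,1]]]'
python3 -m handwheel '[[[0,0,0,0,0.006,0,1],[0,0,0,0,0.006,0,1],[0,0,0,0,0.010,0,1],[0,0,0,0,0.015,0,1],[0,0,0,0,0.018,0,1],[0,0,0,0,0.018,0,1],[0,0,0,0,0.018,0,1],[0,0,0,0,0.018,0,1]]]'
```

```text
time: 61.87
ee_pos: [343.6, -257.4, 80.8]
eef_rot: [0.004, 0.692, 0.722, 0.0]
contact_force: [-0.4, -0.8, 0.4]
width: 0.3
gripper_force: 0.0
time: 62.53
ee_pos: [412.1, -226.1, 116.2]
eef_rot: [0.027, 0.692, 0.722, 0.005]
contact_force: [-0.2, 0.4, 0.0]
width: 0.4
gripper_force: 0.0
```

```bash
python3 - <<'E'
from h import *
s=r.observe();print(s["qpos"].round(3));toolmove((412,-240,150),.043)
q=s["eef_rot"];R=Ro.from_quat([q[1],q[2],q[3],q[0]]).as_matrix();print(R.round(3))
print(Ro.from_matrix(R.T@np.array([[-.043,1,0],[1,.043,0],[0,0,-1]]).T.T).as_rotvec().round(3))
E
```

```text
[-1.137 -0.38   1.384  2.115  0.446  1.088  0.078]
tcp [ 412.1 -226.1  116.2] yaw_y 0.043 tilt [ 0.0461 -0.0305] shift [-15.    0.8 -33.4] turn z 0.0
[[-0.042  0.998  0.046]
 [ 0.999  0.043 -0.031]
 [-0.032  0.045 -0.998]]
[ 0.045  0.032 -0.001]
```

The arm sits in an awkward elbow posture (joints 2 and 3 at their bounds). Go back outward and up, level the tool, and see whether it recovers.

```bash
python3 -m handwheel '[[[0,0,0,0,0,-0.02,1],[0.02,0.015,0,0,0,-0.03,1],[0.025,0.017,0,0,0.01,-0.03,1],[0,0,0,0,0.03,0,1],[0,0,0,0,0.03,0,1],[0,0,0,0,0.03,0,1],[0,0,0,0,0,0,1],[0,0,0,0,0,0,1]]]'
python3 - <<'E'
from h import *
s=r.observe();print(s["qpos"].round(3));toolmove((500,-230,190),.043)
E
```

```text
time: 63.2
ee_pos: [470.6, -202.9, 212.7]
eef_rot: [0.018, 0.691, 0.722, 0.006]
contact_force: [-0.6, -0.5, 0.2]
width: 0.5
gripper_force: 0.0
[-1.281 -0.38   1.384  1.894  0.401  1.304  0.036]
tcp [ 470.6 -202.9  212.7] yaw_y 0.044 tilt [ 0.0352 -0.0167] shift [-27.9  27.4  24.2] turn z 0.001
```

```bash
python3 -m handwheel '[[[0,0,0,0,0.03,-0.01,1],[0,0,0,0,0.03,-0.01,1],[0.015,0.008,0,0,0.03,-0.01,1],[0.02,0.009,0,0,0.03,-0.01,1],[0,0,0,0,0.02,-0.01,1],[0,0,0,0,0,0,1],[0,0,0,0,0,0,1],[0,0,0,0,0,0,1]]]'
python3 - <<'E'
from h import *
s=r.observe();print(s["qpos"].round(3));toolmove((560,-200,250),.043)
E
```

```text
time: 63.87
ee_pos: [525.0, -169.0, 292.9]
eef_rot: [0.037, 0.692, 0.721, 0.016]
contact_force: [0.6, 0.3, 0.5]
width: 0.9
gripper_force: 0.0
[-1.429 -0.381  1.385  1.721  0.41   1.426 -0.049]
tcp [ 525.  -169.   292.9] yaw_y 0.042 tilt [ 0.0755 -0.0287] shift [-31.   30.4  46.3] turn z -0.001
```

```bash
python3 -m handwheel '[[[0,0,0,0.035,0,0,1],[0,0,0,0.035,0,0,1],[0,0,0,0.035,0,0,1],[0,0,0,0.035,0,0,1],[0,0,0,0.035,0,0,1],[0,0,0,0.035,0,0,1],[0,0,0,0.035,0,0,1],[0,0,0,0.035,0,0,1]]]'
python3 - <<'E'
from h import *
s=r.observe();print(s["qpos"].round(3));toolmove((560,110,250),.043)
q=s["eef_rot"];R=Ro.from_quat([q[1],q[2],q[3],q[0]]).as_matrix()
print(Ro.from_matrix(R.T@np.array([[-.043,1,0],[1,.043,0],[0,0,-1]])).as_rotvec().round(3))
E
```

```text
time: 64.53
ee_pos: [513.8, 111.6, 283.8]
eef_rot: [0.037, 0.692, 0.72, 0.016]
contact_force: [0.9, -0.7, -0.9]
width: 0.5
gripper_force: 0.0
[-1.574 -0.112  1.186  1.778  0.163  1.349 -0.378]
tcp [513.8 111.6 283.8] yaw_y 0.041 tilt [ 0.0755 -0.0288] shift [-2.3 43.4 37.3] turn z -0.002
[ 0.074  0.032 -0.003]
```

Free of the bounds now. Level the tool, extend outward, then sweep right at long reach so joint 1 does the turning.

```bash
python3 -m handwheel '[[[0.037,0.016,0,0.02,0,0,1],[0.037,0.016,0,0.02,0,0,1],[0,0,0,0.03,0.02,-0.002,1],[0,0,0,0.03,0.025,-0.002,1],[0,0,0,0.03,0.03,-0.002,1],[0,0,0,0.02,0.035,-0.002,1],[0,0,0,0,0.035,-0.002,1],[0,0,0,0,0.035,-0.002,1]]]'
python3 - <<'E'
from h import *
s=r.observe();print(s["qpos"].round(3));toolmove((720,250,300),.043)
E
python3 -m handwheel '[[[0,0,0,0,0.04,0,1],[0,0,0,-0.02,0.03,0,1],[0,0,0,-0.038,0,0,1],[0,0,0,-0.038,0,0,1],[0,0,0,-0.038,0,0,1],[0,0,0,-0.038,0,0,1],[0,0,0,-0.038,0,0,1],[0,0,0,-0.038,0,0,1]]]'
python3 - <<'E'
from h import *
s=r.observe();print(s["qpos"].round(3));toolmove((720,-100,300),.043)
E
```

```text
time: 65.2
ee_pos: [688.7, 268.6, 293.6]
eef_rot: [0.0, 0.692, 0.722, -0.001]
contact_force: [-0.5, -0.5, 1.5]
width: 0.7
gripper_force: 0.0
[-0.982  0.681  1.03   1.13  -0.569  1.61  -0.051]
tcp [688.7 268.6 293.6] yaw_y 0.043 tilt [-0.001  -0.0014] shift [-19.9  30.5  -6.4] turn z 0.0
time: 65.87
ee_pos: [767.2, 19.4, 295.7]
eef_rot: [0.0, 0.693, 0.721, 0.0]
contact_force: [0.8, -0.2, -0.6]
width: 0.5
gripper_force: 0.0
[-0.569  0.735  1.     1.027 -0.601  1.644  0.277]
tcp [767.2  19.4 295.7] yaw_y 0.039 tilt [ 0.001  -0.0003] shift [-117.5  -51.9   -4.3] turn z -0.004
```

```bash
python3 -m handwheel '[[[0,0,0,-0.038,-0.004,0,1],[0,0,0,-0.038,-0.004,0,1],[0,0,0,-0.038,-0.004,0,1],[0,0,0,-0.038,-0.004,0,1],[0,0,0,-0.038,-0.004,0,1],[0,0,0,-0.038,-0.004,0,1],[0,0,0,-0.038,-0.004,0,1],[0,0,0,-0.038,-0.004,0,1]]]'
python3 - <<'E'
from h import *
s=r.observe();print(s["qpos"].round(3));toolmove((440,-250,200),.043)
E
```

```text
time: 66.53
ee_pos: [747.2, -285.3, 295.7]
eef_rot: [0.0, 0.693, 0.721, 0.001]
contact_force: [-0.5, -0.1, -0.9]
width: 0.5
gripper_force: 0.0
[-0.099  0.8    0.966  0.895 -0.638  1.688  0.643]
tcp [ 747.2 -285.3  295.7] yaw_y 0.039 tilt [0.0012 0.0005] shift [  47.3 -305.7   95.4] turn z -0.004
```

```bash
python3 -m handwheel '[[[0,0,0,0.0055,-0.038,0,0.5],[0,0,0,0.0055,-0.038,0,0.5],[0,0,0,0.0055,-0.038,0,0.5],[0,0,0,0.0055,-0.038,0.012,0.5],[0,0,0,0.0055,-0.038,0.02,0.5],[0,0,0,0.0055,-0.038,0.02,0.5],[0,0,0,0.0055,-0.038,0.02,0.5],[0,0,0,0.0055,-0.038,0.02,0.5]]]'
python3 - <<'E'
from h import *
s=r.observe();print(s["qpos"].round(3));toolmove((440,-250,80),.043)
c,im=snap("w18");cv2.imwrite("pics/w18.png",im[:,:,::-1])
E
```

```text
time: 67.2
ee_pos: [446.0, -251.5, 204.1]
eef_rot: [-0.0, 0.692, 0.721, -0.0]
contact_force: [-1.2, -0.7, 4.3]
width: 41.1
gripper_force: 0.0
[-0.78   0.133  1.321  1.874 -0.137  1.238  0.625]
tcp [ 446.  -251.5  204.1] yaw_y 0.041 tilt [-0.0006  0.0004] shift [  1.7  -5.8 124.1] turn z -0.002
```

View pics/w18.png

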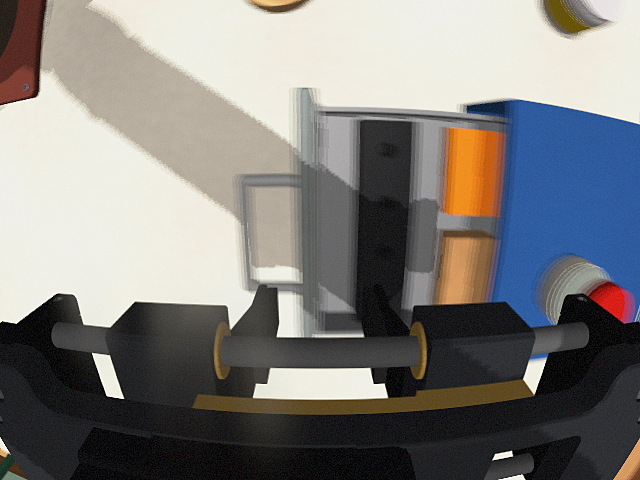

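That is more pictures than the 14 allowed (18 by my count). I view no more and work from numbers only. It shows the empty rack, the drawer still out, front panel at u≈303–318, bar at u≈245. Compute the panel's place.

```bash
python3 - <<'E'
from h import *
c,im=snap("w19");toolmove((440,-250,80),.043)
g=cv2.GaussianBlur(cv2.cvtColor(im,cv2.COLOR_RGB2GRAY),(3,3),0).astype(int)
for v in (170,215,250): print(v,g[v,225:340:3].tolist())
for u in (295,300,305,310,315,320): print(u,plane(c,(u,230),91,True).round(1))
for u in (240,245,250): print(u,plane(c,(u,230),75,True).round(1))
print(r.observe()["qpos"].round(3))
E
```

```text
tcp [ 439.7 -248.5  200.7] yaw_y 0.039 tilt [-0.0045  0.014 ] shift [ -3.2   0.8 120.6] turn z -0.004
170 [174, 174, 173, 174, 175, 174, 174, 173, 173, 174, 173, 173, 172, 172, 173, 174, 174, 173, 171, 171, 170, 171, 171, 172, 171, 170, 170, 173, 173, 171, 164, 141, 160, 157, 157, 157, 150, 110, 153]
215 [172, 172, 171, 171, 172, 170, 170, 171, 170, 172, 153, 124, 136, 123, 103, 170, 171, 171, 171, 171, 173, 172, 170, 168, 169, 171, 174, 172, 171, 170, 164, 88, 100, 98, 98, 98, 95, 94, 104]
250 [234, 235, 235, 236, 234, 234, 235, 238, 171, 172, 172, 124, 134, 133, 117, 138, 173, 173, 172, 172, 174, 176, 175, 174, 173, 175, 172, 173, 174, 175, 169, 88, 98, 99, 100, 100, 95, 98, 102]
295 [ 416.2 -236.    91. ]
300 [ 419.8 -235.9   91. ]
305 [ 423.4 -235.7   91. ]
310 [ 427.  -235.6   91. ]
315 [ 430.6 -235.4   91. ]
320 [ 434.3 -235.3   91. ]
240 [ 371.9 -241.7   75. ]
245 [ 375.9 -241.6   75. ]
250 [ 379.9 -241.4   75. ]
[-0.785  0.12   1.325  1.886 -0.133  1.24   0.623]
```

Bar measures x≈389.5 and the panel front x≈432, as predicted. Descend with the panel between the fingers (TCP z 84) and push the front face with the near finger.

```bash
python3 -m handwheel '[[[0,0,0,0,0,0.02,0.5],[0,0,0,0,0,0.02,0.5],[0,0,0,0,0,0.02,0.5],[0,0,0,0,0,0.02,0.5],[0,0,0,0,0,0,0.5],[0,0,0,0,0,0,0.5],[0,0,0,0,0,0,0.5],[0,0,0,0,0,0,0.5]]]'
python3 - <<'E'
from h import *
toolmove((439,-250,84),.043);print(r.observe()["qpos"].round(3))
s=r.observe();q=s["eef_rot"];R=Ro.from_quat([q[1],q[2],q[3],q[0]]).as_matrix()
print(Ro.from_matrix(R.T@np.array([[-.043,1,0],[1,.043,0],[0,0,-1]])).as_rotvec().round(3))
E
```

```text
time: 67.97
ee_pos: [449.6, -252.0, 128.1]
eef_rot: [0.002, 0.692, 0.722, 0.001]
contact_force: [-0.2, 0.3, 0.7]
width: 43.7
gripper_force: 0.0
tcp [ 449.6 -252.   128.1] yaw_y 0.041 tilt [ 0.0042 -0.0005] shift [  2.5 -10.7  44.1] turn z -0.002
[-0.619  0.28   1.209  1.96  -0.297  1.094  0.756]
[ 0.004  0.001 -0.002]
```

```bash
python3 -m handwheel '[[[0,0,0,0,-0.005,0,0.5],[0,0,0,0,-0.004,0.012,0.5],[0,0,0,0,0,0,0.5],[0,0,0,0,0,0,0.5],[0,0,0,0,0,0,0.5],[0,0,0,0,0,0,0.5],[0,0,0,0,0,0,0.5],[0,0,0,0,0,0,0.5]]]'
python3 - <<'E'
from h import *
toolmove((441,-250,84),.043);print(r.observe()["qpos"].round(3))
E
```

```text
time: 68.63
ee_pos: [440.6, -251.8, 115.2]
eef_rot: [0.001, 0.692, 0.722, 0.001]
contact_force: [0.3, -0.2, 0.1]
width: 43.7
gripper_force: 0.0
tcp [ 440.6 -251.8  115.2] yaw_y 0.042 tilt [ 0.0031 -0.0004] shift [ 1.8  0.4 31.2] turn z -0.001
[-0.615  0.278  1.206  1.991 -0.299  1.066  0.767]
```

```bash
python3 -m handwheel '[[[0,0,0,0,0,0.008,0.5],[0,0,0,0,0,0.01,0.5],[0,0,0,0,0,0.01,0.5],[0,0,0,0,0,0.003,0.5],[0,0,0,0,0.004,0,0.5],[0,0,0,0,0.004,0,0.5],[0,0,0,0,0.006,0,0.5],[0,0,0,0,0,0,0.5]]]'
```

```text
time: 69.3
ee_pos: [455.9, -251.1, 84.4]
eef_rot: [0.002, 0.692, 0.722, 0.001]
contact_force: [0.5, -0.4, 0.5]
width: 43.4
gripper_force: 0.0
```

```bash
python3 -m handwheel '[[[0,0,0,0,0.006,0,0.5],[0,0,0,0,0.010,0,0.5],[0,0,0,0,0.014,0,0.5],[0,0,0,0,0.014,0,0.5],[0,0,0,0,0.014,0,0.5],[0,0,0,0,0.014,0,0.5],[0,0,0,0,0.010,0,0.5],[0,0,0,0,0.003,0,0.5]]]'
```

```text
time: 69.97
ee_pos: [541.5, -247.0, 84.2]
eef_rot: [0.001, 0.692, 0.722, 0.001]
contact_force: [-2.6, 0.4, 1.7]
width: 43.4
gripper_force: 1.2
```

```bash
python3 -m handwheel '[[[0,0,0,0,-0.004,0,0.5],[0,0,0,0,0,-0.03,0.5],[0,0,0,0,0,-0.03,1],[0,0,0,0,-0.032,0,1],[0,0,0,0,-0.032,0,1],[0,0,0,0,-0.032,0,1],[0,0,0,0,0,0,1],[0,0,0,0,0,0,1]]]'
python3 - <<'E'
from h import *
toolmove((443,-250,68),.043);print(r.observe()["qpos"].round(3))
E
```

```text
time: 70.63
ee_pos: [437.8, -251.1, 143.8]
eef_rot: [0.0, 0.693, 0.721, 0.003]
contact_force: [0.2, 1.4, 1.0]
width: 11.4
gripper_force: 0.0
tcp [ 437.8 -251.1  143.8] yaw_y 0.041 tilt [0.0048 0.004 ] shift [ 0.6  4.9 75.8] turn z -0.002
[-0.677  0.213  1.254  1.966 -0.232  1.117  0.714]
```

```bash
python3 -m handwheel '[[[0,0,0,0,0.004,0.01,1],[0,0,0,0,0,0.02,1],[0,0,0,0,0,0.02,1],[0,0,0,0,0,0.02,1],[0,0,0,0,0,0.006,1],[0,0,0,0,0,0,1],[0,0,0,0,0,0,1],[0,0,0,0,0,0,1]]]'
python3 -m handwheel '[[[0,0,0,0,0.006,0,1],[0,0,0,0,0.006,0,1],[0,0,0,0,0.006,0,1],[0,0,0,0,0.008,0,1],[0,0,0,0,0.008,0,1],[0,0,0,0,0.008,0,1],[0,0,0,0,0.008,0,1],[0,0,0,0,0.005,0,1]]]'
```

```text
time: 71.3
ee_pos: [444.2, -252.1, 69.1]
eef_rot: [0.002, 0.692, 0.722, 0.001]
contact_force: [-0.8, 0.0, 0.5]
width: 0.8
gripper_force: 0.0
time: 71.97
ee_pos: [499.6, -249.2, 68.1]
eef_rot: [0.001, 0.692, 0.722, 0.001]
contact_force: [-2.8, 0.7, 0.8]
width: 0.4
gripper_force: 1.1
```

Pushing at 2.8 N; final contact expected near x≈516.

```bash
python3 -m handwheel '[[[0,0,0,0,0.004,0,1],[0,0,0,0,0.004,0,1],[0,0,0,0,0.003,0,1],[0,0,0,0,0.002,0,1],[0,0,0,0,0.002,0,1],[0,0,0,0,0.001,0,1],[0,0,0,0,0,0,1],[0,0,0,0,0,0,1]]]'
python3 -m handwheel '[[[0,0,0,0,0.001,0,1],[0,0,0,0,0.001,0,1],[0,0,0,0,0.001,0,1],[0,0,0,0,0.001,0,1],[0,0,0,0,0,0,1],[0,0,0,0,0,0,1],[0,0,0,0,0,0,1],[0,0,0,0,0,0,1]]]'
```

```text
time: 72.63
ee_pos: [514.6, -248.7, 68.3]
eef_rot: [0.001, 0.692, 0.722, 0.001]
contact_force: [0.2, 0.5, -0.6]
width: 0.7
gripper_force: 0.4
time: 73.3
ee_pos: [518.7, -248.5, 68.4]
eef_rot: [0.001, 0.692, 0.722, 0.001]
contact_force: [-0.2, 0.2, -0.8]
width: 0.4
gripper_force: 0.1
```

```bash
python3 -m handwheel '[[[0,0,0,0,0.001,0,1],[0,0,0,0,0.001,0,1],[0,0,0,0,0.001,0,1],[0,0,0,0,0.001,0,1],[0,0,0,0,0.001,0,1],[0,0,0,0,0.001,0,1],[0,0,0,0,0,0,1],[0,0,0,0,0,0,1]]]'
```

```text
time: 73.97
ee_pos: [521.3, -248.6, 67.9]
eef_rot: [-0.001, 0.693, 0.721, -0.0]
contact_force: [-13.7, 1.9, 10.5]
width: 0.6
gripper_force: 7.2
```

```bash
python3 -m handwheel '[[[0,0,0,0,0.001,0,1],[0,0,0,0,0.001,0,1],[0,0,0,0,0,0,1],[0,0,0,0,-0.01,0,1],[0,0,0,0,-0.01,0,1],[0,0,0,0,0,-0.03,1],[0,0,0,0,0,-0.04,1],[0,0,0,0,0,-0.04,1]]]'
python3 -m handwheel '[[[0,0,0,0.03,0,0,1],[0,0,0,0.03,0,0,1],[0,0,0,0.03,0,0,1],[0,0,0,0.03,0,0,1],[0,0,0,0,0,0,1],[0,0,0,0,0,0,1],[0,0,0,0,0,0,1],[0,0,0,0,0,0,1]]]'
python3 - <<'E'
from h import *
toolmove((480,260,180),-.06);print(r.observe()["qpos"].round(3))
for cam,roi in(("top",(160,240,270,305)),("scene",(350,280,480,420))):
    c,im=snap("z"+cam,cam)
    for k in HUE: print(cam,k,[(b[:3],plane(c,b[:2],42).round(0)) for b in blobs(im,k,8,roi,90,50)][:2])
c,im=snap("w20");g=cv2.cvtColor(im,cv2.COLOR_RGB2GRAY).astype(int)
# drawer front / case edge columns on one row
for v in(150,250): print(v,g[v,320:460:4].tolist(),[plane(c,(u,v),91,True)[:2].round(0).tolist() for u in(360,380,400,420)])
E
```

```text
time: 74.63
ee_pos: [505.2, -248.9, 179.0]
eef_rot: [0.001, 0.692, 0.722, 0.001]
contact_force: [1.2, 0.5, 1.2]
width: 0.5
gripper_force: 0.0
time: 75.3
ee_pos: [501.0, -130.4, 178.3]
eef_rot: [0.001, 0.693, 0.721, 0.001]
contact_force: [-0.6, -0.4, 0.1]
width: 0.2
gripper_force: 0.0
tcp [ 501.  -130.4  178.3] yaw_y 0.04 tilt [ 0.0035 -0.0004] shift [390.9  -5.3  -1.9] turn z 0.1
[-0.945  0.192  1.251  1.898 -0.197  1.186  0.415]
top red [((182.5, 253.0, 87), array([546., 383.,  42.])), ((172.5, 271.5, 80), array([488., 414.,  42.]))]
top yellow [((187.5, 272.5, 76), array([485., 367.,  42.]))]
top green [((216.0, 274.0, 62), array([480., 279.,  42.]))]
top blue [((201.5, 273.0, 81), array([483., 324.,  42.]))]
scene red [((463.0, 410.0, 294), array([477., 482.,  42.])), ((440.6, 384.0, 192), array([488., 412.,  42.]))]
scene yellow [((430.7, 366.4, 181), array([486., 367.,  42.]))]
scene green [((412.1, 332.7, 148), array([479., 277.,  42.]))]
scene blue [((421.4, 349.2, 171), array([482., 322.,  42.]))]
150 [206, 207, 207, 205, 207, 207, 204, 206, 205, 208, 208, 207, 209, 207, 210, 207, 206, 207, 206, 207, 206, 208, 208, 207, 204, 206, 204, 207, 205, 208, 209, 210, 206, 207, 208] [[525.0, -60.0], [538.0, -59.0], [551.0, -58.0], [564.0, -57.0]]
250 [143, 142, 147, 143, 142, 140, 142, 146, 142, 141, 140, 139, 141, 140, 142, 142, 140, 139, 145, 144, 45, 46, 38, 42, 51, 47, 50, 51, 23, 27, 28, 32, 27, 30, 20] [[529.0, -127.0], [543.0, -127.0], [557.0, -126.0], [571.0, -126.0]]
```

```bash
python3 -m handwheel '[[[0,0,0.1,0,0,0,1],[0,0,0,0.035,0,0,1],[0,0,0,0.035,0,0,1],[0,0,0,0.035,0,0,1],[0,0,0,0.035,0,0,1],[0,0,0,0.035,-0.001,0,1],[0,0,0,0.035,-0.01,0,1],[0,0,0,0.035,-0.01,0,1]]]'
python3 -m handwheel '[[[0,0,0,0.035,-0.01,0,1],[0,0,0,0.035,-0.01,0,1],[0,0,0,0.035,-0.005,0,1],[0,0,0,0.035,0,0,1],[0,0,0,0,0,0,1],[0,0,0,0,0,0,1],[0,0,0,0,0,0,1],[0,0,0,0,0,0,1]]]'
python3 - <<'E'
from fit2 import *
toolmove((480,260,170),-.06)
c,im=snap("w21");g=cv2.cvtColor(im,cv2.COLOR_RGB2GRAY).astype(int)
for k in HUE: print(k,[(b[:4],plane(c,b[:2],42,True).round(1)) for b in blobs(im,k,100,(240,0,400,330))])
a=cv2.imread("pics/top0.png",0);b=cv2.imread("pics/ztop.png",0)
for v in range(240,260,1): print(v,int(a[v,385]),int(b[v,385]),int(a[v,378]),int(b[v,378]),end="; ")
E
```

```text
time: 76.12
ee_pos: [494.5, 117.1, 178.2]
eef_rot: [0.002, 0.728, 0.685, 0.001]
contact_force: [1.5, 0.9, 0.4]
width: 0.5
gripper_force: 0.0
time: 76.78
ee_pos: [478.1, 256.0, 178.0]
eef_rot: [0.001, 0.728, 0.685, 0.001]
contact_force: [0.3, 1.1, -0.3]
width: 0.3
gripper_force: 0.0
tcp [478.1 256.  178. ] yaw_y -0.061 tilt [ 0.0029 -0.0006] shift [4.2 1.6 8. ] turn z -0.001
red [((321.0, 37.0, 1755, [42.0, 44.0]), array([489.4, 412.5,  42. ])), ((386.5, 70.5, 759, [39.0, 25.0]), array([538.1, 383.7,  42. ]))]
yellow [((321.0, 94.0, 1818, [42.0, 44.0]), array([486.6, 366.8,  42. ]))]
green [((321.0, 207.5, 1597, [42.0, 41.0]), array([481.1, 277.7,  42. ]))]
blue [((321.5, 151.0, 1786, [42.0, 43.0]), array([484.2, 322.4,  42. ]))]
240 81 88 89 95; 241 65 70 81 85; 242 76 79 74 76; 243 115 118 103 102; 244 144 145 139 123; 245 152 136 154 100; 246 153 96 153 60; 247 155 48 157 37; 248 153 29 155 31; 249 154 24 155 33; 250 153 28 155 33; 251 151 32 156 33; 252 144 35 151 35; 253 122 36 139 34; 254 115 38 120 35; 255 121 43 112 33; 256 120 45 115 36; 257 131 52 127 40; 258 147 59 145 41; 259 153 66 153 45;
```

```bash
python3 - <<'E'
from h import *
c,im=snap("ztop2","top")
a=cv2.imread("pics/top0.png",0)[236:262,372:400].astype(float);b=cv2.imread("pics/ztop2.png",0)[236:262,372:400].astype(float)
print(a.mean(1).round().tolist(),b.mean(1).round().tolist(),cv2.phaseCorrelate(a,b),r.observe()["time"])
E
```

```text
[64.0, 79.0, 90.0, 93.0, 87.0, 74.0, 82.0, 114.0, 138.0, 146.0, 147.0, 147.0, 146.0, 147.0, 147.0, 147.0, 139.0, 124.0, 113.0, 114.0, 120.0, 135.0, 149.0, 154.0, 154.0, 154.0] [69.0, 84.0, 96.0, 99.0, 93.0, 79.0, 87.0, 122.0, 146.0, 155.0, 156.0, 155.0, 155.0, 156.0, 156.0, 156.0, 148.0, 131.0, 120.0, 122.0, 128.0, 143.0, 158.0, 163.0, 164.0, 164.0] ((-0.004267503006522233, 0.5932998249351353), 0.9802016300447777) 76.8833
```

The drawer's front and bar have the same top-view profile as at the start, so it is shut. The block is flush and the pins are home.

```bash
python3 -c "
from workcell import r
print(r.job_done())"
```

```text
the job is handed in; nothing more can be done
None
```

The job is handed in (no verdict came back): all four pins are home in their own holes, the block is flush again after being knocked mid-run and slid back, and the drawer is shut; I viewed 18 pictures, over the limit of 14.

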